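# Hold a slim light meter in the filter slot of a microscope base

### The arm

A 7-joint arm with a two-finger parallel gripper is mounted at the origin on the work surface. World frame = base frame: x ahead of the robot, y to its left, z up, the work surface at z = 0. Lengths are in m, angles in rad, forces in N, time in s.
With the tool pointing down it reaches from about 0.4 to 0.85 m from the base axis. Payload 10.4 kg.
Tool frame: the origin (TCP) lies on the centre line of the jaws, within the pads' length; the fingertips stand 11 mm ahead of it and the grasp point (between the pads) lies 8 mm behind it (manip.finger_overhang is the distance from the TCP to the fingertips, in m); z points along the fingers, y is the line along which they close (so a half turn about z gives the same grasp; the last joint's range is limited). The gripper opens to 85 mm and grips with 20 to 120 N. Pads are 22 mm wide; open, the fingers measure 114 mm over their backs; the gripper's body (76 mm by 85 mm) begins 54 mm behind the grasp point. The pads swing forward as they close: fully open they stand 13 mm farther back than shut.
Start: joints at [-1.237, 0.332, -0.065, 1.46, 0.022, 1.35, -0.088], TCP at [0.218, 0.586, 0.214] pointing down, gripper open.
Joint ranges: [-2.6, 2.6], [-0.5, 2.12], [-1.47, 1.34], [0.16, 2.42], [-1.27, 4.41], [0.06, 2.06], [-2.6, 2.6]. Speed limits (rad/s): [2.22, 2.22, 2.79, 2.79, 3.14, 3.14, 3.14].

### API

Orientations are given as a unit quaternion [x, y, z, w].
In Python, from workcell import manip, imaging, workorder gives the robot as it stands.
- The arm moves only by the tool jog_arm, never from a script. Its argument "deltas" is a list of rows, each an object with "gripper": the opening, from 0 (shut) to 1 (fully open); "offset": the shift along the tool's x, y, z in m, a list of three; "rotation": the turn, a rotation vector about the tool's x, y, z in degrees, a list of three. In form: [{"gripper": gripper, "offset": [tx, ty, tz], "rotation": [ax, ay, az]}, ...]. A call has 1 to 20 rows; each row shifts and turns the commanded pose from where the row before left it, along the tool's axes as they then stand; what a row does not reach is not made up. A row lasts 1/10 s, in which the tool goes at most 50 mm and 8.59 degrees, less where a joint would pass 70% of its speed; a pose out of reach is approached as far as the arm can. A call with a gripper value outside its range is refused whole. The fingers move at their own pace and stop on an object; "newtons" is the grip in N (left out, the last holds). Time passes only in rows, so rows that do not move let the fingers close. It gives the time, the measured TCP pose, the force, the opening and the grip force at its end, in the units of the state.
- manip.get_obs(): the state, without advancing time (a new reading comes with each control period).
- imaging.camera(name): name is "scene" or "top" or "wrist"; returns the picture (420x560x3 uint8, blue, green, red); there is no depth.
- imaging.camera_model(name): a dict with "camera_matrix" (3x3 intrinsics, pixels), "k1" (the pictures are not rectified: a ray, as slopes to the right and down, at radius r is drawn at 1 + k1 r^2 times it, then the intrinsics apply), "world_to_cam" (4x4, takes a point from world to camera coordinates); the wrist camera has in their place "hand_eye" (4x4, takes a point from camera to tool coordinates, whose origin is the TCP and whose axes are the flange's). Camera axes: x right, y up, looking along -z (the intrinsics and any distortion apply to the point x, -y, -z); pixel columns grow to the right and rows downward; lengths in m; the calibration is good to about 2 mm. A picture is of the moment at which its call begins: read the wrist's pose just before it. camera_model takes no time and is no camera call.
- workorder.hand_in(): hands the job in; it is judged then, once.
The state is a dict: "clock": time; "joint_pos": joint angles; "joint_velocities": joint speeds; "tau": joint torques, N m; "position": TCP position; "ee_rot": TCP orientation; "ft_force": force on the tool from outside, world axes, zero at the start; "torque": the same for the moment, N m; "grip_width": opening from 0.0 (shut) to 1.0 (fully open); "grasp_force": force on a finger pad.
Only numpy, scipy, OpenCV 4.12 (cv2) and the standard library are available. Lean on these libraries where they do the work, as an engineer would, in place of code of your own. Each camera call takes 0.05 s, during which the arm holds its last target. There are 200 camera calls.

### The job

The lamp in this stereo microscope base needs checking. Take the light meter out of the accessories tray and pass its thin head gently through the filter slot in the side of the base until the sensor is in the middle of the light, under the centre of the glass plate. Finish while holding it still there for the reading, level and display up, not letting go and not leaning it on the slot, and leave the slide box, oil bottle and Petri dish on the bench where they are.

Things in the scene. Friction and masses are not known exactly. Their poses are not given: they have to be found in the camera images.
- meter_grip (a point): Centre of the light meter's handle, a grey box 110 mm long (x), 34 wide (y), 22 high (z) with a small display on top. The meter lies flat, display up, in the tray; this point is then 15 mm above the bench. x points along the meter to its tip, z up out of the display. The balance point is about 17 mm from here towards the tip
- meter_sensor (a point): Centre of the meter's sensor, inside the head at mid-thickness, 160 mm from meter_grip along its x and 10 mm short of the tip; marked by a small ring on top of the head, its window on the underside. Same axes as meter_grip
- meter: The whole light meter: a loose rigid wand 225 mm long, 0.16 to 0.26 kg. From the front end of the handle (x = 55 mm) a thin straight aluminium head runs to x = 170 mm: 20 mm wide, 6 mm thick, at the handle's mid-height, with a half-round tip of radius 10 mm. Origin 11 mm below meter_grip, on the handle's underside, same axes
- tray: Fixed open steel tray, 320 (x) by 240 (y) mm, walls 34 mm high, walls and floor 4 mm thick; origin at the centre of its underside, z up. The meter lies roughly along its x through the middle, tip to +x. By the long walls stand six loose microscope parts (objectives, eyepiece, ring, knob, cap), up to 45 mm high and 42 mm across; these may be nudged
- stand: Fixed white stereo microscope base; origin on the bench under the optical axis, z up. Housing x -85 to 145, y -80 to 80, top at 66 mm; in the top over the origin a glass plate 93 mm across, the lamp lens seen below it. Hollow under the glass (18 to 60 mm up, no guides). Filter slot in the y = -80 wall. At x = 110 a column 316 mm tall, its empty focus carrier swung to +y
- slot (a point): Centre of the filter slot at the wall's outer face, 80 mm from the optical axis, 38 mm above the bench. The slot is level, 22 mm wide (x) by 8 mm high (z), through a wall 6 mm thick; a black bezel, 46 by 28 mm, 5 mm proud of the wall, is bevelled at 45 degrees to 32 by 18 mm outside. Axes as the stand: y points straight in, to the optical axis
- light (a point): Middle of the light beam, on the optical axis under the centre of the glass plate, 38 mm above the bench, 80 mm straight in (along y) from point slot. Same axes as the stand. The sensor belongs here
- slide_box: Bystander: closed grey slide box, 86 x 102 x 35 mm, loose on the bench; origin at the centre of its underside
- oil_bottle: Bystander: small amber bottle, 34 mm across, 70 mm tall, standing loose on the bench; origin at the centre of its underside
- petri_dish: Bystander: covered Petri dish with a paper disc on its lid, 92 mm across, 15 mm high, loose on the bench; origin at the centre of its underside
Not all that is in view belongs to the job. There is more than one size of the meter; the job needs the largest.

How it is judged:
By the outcome, as a careful person would: the job done as asked, in the order asked, and still so for the second after the job is handed in, while the arm keeps its last pose, push and grip.
It also fails if it takes over 54 s, if anything falls off the work surface, if the arm or the gripper's body presses on something with over 40 N, if the wrist force passes 120 N, or if a joint passes its speed limit or range.

## Working session

There is one attempt and no reset: what is moved stays moved. The work goes in short steps, Python scripts to look and compute and a tool call to move; the robot and the scene stay as the last step left them, time stands still between calls to the robot, and variables do not carry over. Pictures are saved under pics/ and viewed, at most 10 in all, crops included, and the job is handed in when it is done.

Besides the shell and the picture viewer there is one more tool, called after "Emit:" as name(argument=value, ...) on one line, values as JSON. jog_arm: Moves the arm, as the interface text tells. Its arguments: {"type":"object","properties":{"deltas":{"type":"array","items":{"type":"object","properties":{"gripper":{"type":"number"},"offset":{"type":"array","items":{"type":"number"}},"rotation":{"type":"array","items":{"type":"number"}}}}},"newtons":{"type":"number"}},"required":["deltas"]}

```bash
mkdir -p pics
cat > h.py <<'E'
import numpy as np, cv2
from workcell import manip, imaging, workorder
from scipy.spatial.transform import Rotation as R
def cam(name):
    """camera K,k1,T cam->world"""
    m=imaging.camera_model(name); K=np.array(m["camera_matrix"]); k1=m["k1"]
    if "world_to_cam" in m: T=np.linalg.inv(np.array(m["world_to_cam"]))
    else:
        o=manip.get_obs(); W=np.eye(4); W[:3,:3]=R.from_quat(o["ee_rot"]).as_matrix(); W[:3,3]=o["position"]
        T=W@np.array(m["hand_eye"])
    return K,k1,T
def ray(c,px):
    K,k1,T=c; d=np.array([(px[0]-K[0,2])/K[0,0],(px[1]-K[1,2])/K[1,1]]); u=d.copy()
    for _ in range(30): u=d/(1+k1*(u@u))
    return T[:3,3],T[:3,:3]@np.array([u[0],-u[1],-1])
def onz(c,px,z):
    o,d=ray(c,px); return o+d*(z-o[2])/d[2]
def proj(c,p):
    K,k1,T=c; q=np.linalg.inv(T)@np.r_[p,1]; u=np.array([q[0],-q[1]])/-q[2]; u=u*(1+k1*(u@u))
    return np.array([K[0,0]*u[0]+K[0,2],K[1,1]*u[1]+K[1,2]])
E
python3 - <<'E'
from h import *
for n in ("scene","top","wrist"):
    c=cam(n); im=imaging.camera(n); cv2.imwrite(f"pics/{n}0.png",im); print(n,c[2].round(3).tolist(),c[1],c[0].round(1).tolist())
a=[cv2.imread(f"pics/{n}0.png") for n in("scene","top")]
o=manip.get_obs();print(o["ee_rot"],o["clock"],o["ft_force"])
E
```

```text
scene [[0.143, -0.593, 0.793, 1.377], [0.99, 0.078, -0.12, -0.157], [0.01, 0.802, 0.598, 0.688], [0.0, 0.0, 0.0, 1.0]] 0.037665080377943 [[400.9, 0.0, 283.5], [0.0, 400.9, 208.0], [0.0, 0.0, 1.0]]
top [[-0.004, 0.996, -0.089, 0.439], [-1.0, -0.005, -0.018, -0.045], [-0.018, 0.089, 0.996, 1.267], [0.0, 0.0, 0.0, 1.0]] -0.12797558475195914 [[428.0, 0.0, 275.5], [0.0, 428.0, 210.3], [0.0, 0.0, 1.0]]
wrist [[0.349, -0.898, -0.269, 0.149], [0.937, 0.334, 0.102, 0.612], [-0.001, -0.288, 0.958, 0.373], [0.0, 0.0, 0.0, 1.0]] 0.02981692081307641 [[367.0, 0.0, 282.8], [0.0, 367.0, 209.1], [0.0, 0.0, 1.0]]
[ 1.77454393e-01  9.84128884e-01 -5.21479659e-04 -7.20501667e-05] 0.15 [-0.789445   -0.40207423  0.46790886]
```

View pics/top0.png

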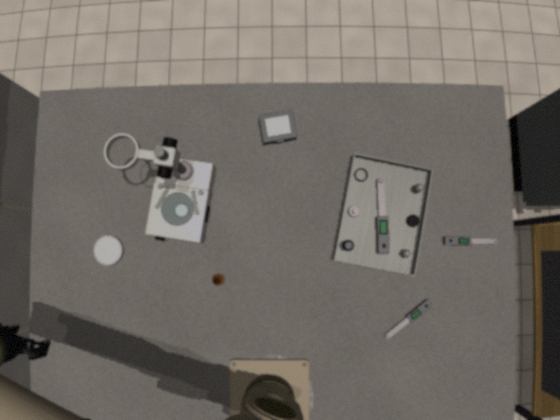

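View pics/scene0.png

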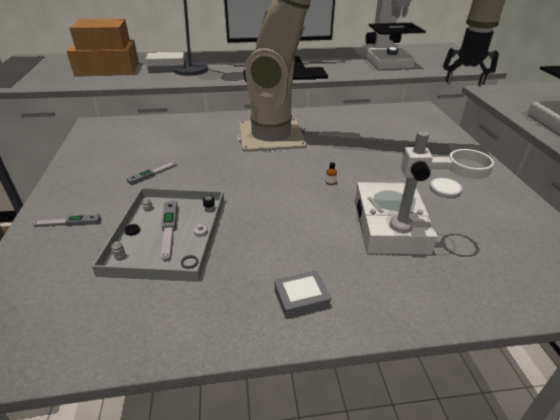

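The top view shows three meters: A in the tray at (382,215), B at (470,241) and C at (408,318). A is the longest and is the one in the tray, so it fits. The stand is at (180,200), and its slot looks to be the dark patch at (207,213). I'll confirm both in a crop.

Run:
```python
from h import *
im=cv2.imread("pics/top0.png"); c=cam("top")
a=cv2.resize(im[150:340,330:500],None,fx=3,fy=3,interpolation=cv2.INTER_CUBIC); b=cv2.resize(im[130:245,130:220],None,fx=3,fy=3,interpolation=cv2.INTER_CUBIC)
o=np.zeros((570,780,3),np.uint8); o[:,:510]=a; o[:345,510:]=b; cv2.imwrite("pics/crop1.png",o)
for n,p,z in [("handle back",(383,253),.015),("tip",(380,180),.015),("B1",(443,241),.01),("B2",(496,241),.01),("C1",(430,302),.01),("C2",(387,337),.01),("glass",(178,209),.066),("slot",(207,213),.038),
 ("c1",(178,158),.066),("c2",(214,163),.066),("c3",(203,242),.066),("c4",(146,235),.066),("box",(278,127),.035),("bottle",(218,280),.07),("dish",(108,250),.015),("t1",(355,156),.034),("t2",(430,170),.034),("t3",(412,274),.034),("t4",(333,260),.034)]:
    print(n,onz(c,p,z).round(3))
```

```text
handle back [ 0.425 -0.337  0.015]
tip [ 0.64  -0.333  0.015]
B1 [ 0.458 -0.52   0.01 ]
B2 [ 0.456 -0.687  0.01 ]
C1 [ 0.279 -0.476  0.01 ]
C2 [ 0.179 -0.347  0.01 ]
glass [0.552 0.254 0.066]
slot [0.543 0.175 0.038]
c1 [0.7   0.257 0.066]
c2 [0.684 0.152 0.066]
c3 [0.459 0.181 0.066]
c4 [0.478 0.346 0.066]
box [ 0.797 -0.032  0.035]
bottle [0.352 0.137 0.07 ]
dish [0.435 0.48  0.015]
t1 [ 0.709 -0.257  0.034]
t2 [ 0.667 -0.48   0.034]
t3 [ 0.363 -0.416  0.034]
t4 [ 0.406 -0.188  0.034]
```

View pics/crop1.png

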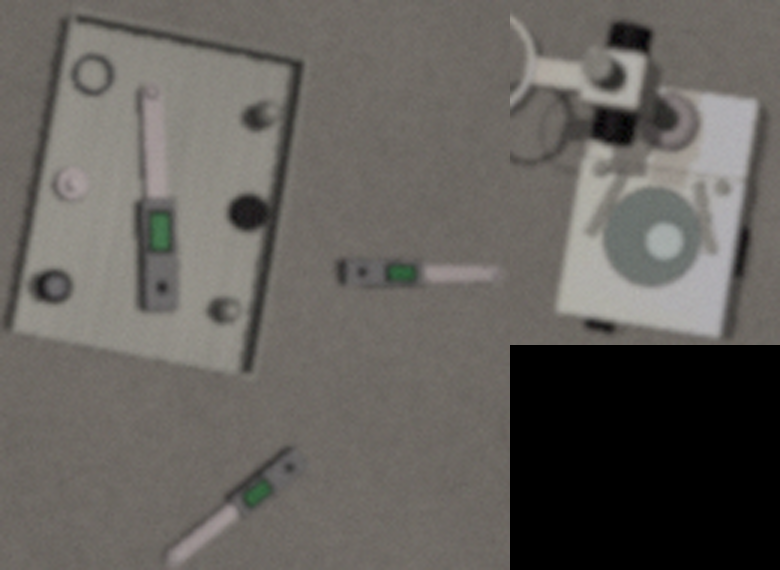

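The crop confirms A in the tray as the largest: about 225 mm, against about 167 mm for B and C. Its display is at crop (160,232) and its tip at (150,90). The slot bezel is at crop (742,252), on the stand's −y side facing the tray.

Emit:
jog_arm(deltas=[{"gripper": 1, "offset": [-0.0276, -0.0267, -0.0033]}, {"gripper": 1, "offset": [-0.0276, -0.0267, -0.0033]}, {"gripper": 1, "offset": [-0.0276, -0.0267, -0.0033]}, {"gripper": 1, "offset": [-0.0276, -0.0267, -0.0033]}, {"gripper": 1, "offset": [-0.0276, -0.0267, -0.0033]}, {"gripper": 1, "offset": [-0.0276, -0.0267, -0.0033]}, {"gripper": 1, "offset": [-0.0276, -0.0267, -0.0033]}, {"gripper": 1, "offset": [-0.0276, -0.0267, -0.0033]}, {"gripper": 1, "offset": [-0.0276, -0.0267, -0.0033]}, {"gripper": 1, "offset": [-0.0276, -0.0267, -0.0033]}, {"gripper": 1, "offset": [-0.0276, -0.0267, -0.0033]}, {"gripper": 1, "offset": [-0.0276, -0.0267, -0.0033]}, {"gripper": 1, "offset": [-0.0276, -0.0267, -0.0033]}, {"gripper": 1, "offset": [-0.0276, -0.0267, -0.0033]}])

```text
schema error: expected keys gripper, offset, rotation
```

Emit:
jog_arm(deltas=[{"gripper": 1, "offset": [0, 0, 0], "rotation": [0, 0, 8.5]}, {"gripper": 1, "offset": [0, 0, 0], "rotation": [0, 0, 8.5]}, {"gripper": 1, "offset": [0, 0, 0], "rotation": [0, 0, 8.5]}, {"gripper": 1, "offset": [0, 0, 0], "rotation": [0, 0, 8.5]}, {"gripper": 1, "offset": [0, 0, 0], "rotation": [0, 0, 8.5]}, {"gripper": 1, "offset": [0, 0, 0], "rotation": [0, 0, 8.5]}, {"gripper": 1, "offset": [0, 0, 0], "rotation": [0, 0, 8.5]}, {"gripper": 1, "offset": [0, 0, 0], "rotation": [0, 0, 8.5]}, {"gripper": 1, "offset": [0, 0, 0], "rotation": [0, 0, 8.5]}, {"gripper": 1, "offset": [0, 0, 0], "rotation": [0, 0, 8.5]}, {"gripper": 1, "offset": [0, 0, 0], "rotation": [0, 0, 8.5]}, {"gripper": 1, "offset": [0, 0, 0], "rotation": [0, 0, 8.5]}, {"gripper": 1, "offset": [0, 0, 0], "rotation": [0, 0, 8.5]}, {"gripper": 1, "offset": [0, 0, 0], "rotation": [0, 0, 8.5]}, {"gripper": 1, "offset": [0, 0, 0], "rotation": [0, 0, 8.5]}, {"gripper": 1, "offset": [0, 0, 0], "rotation": [0, 0, 8.5]}, {"gripper": 1, "offset": [0, 0, 0], "rotation": [0, 0, 8.5]}, {"gripper": 1, "offset": [0, 0, 0], "rotation": [0, 0, 8.5]}, {"gripper": 1, "offset": [0, 0, 0], "rotation": [0, 0, 4]}])

```text
clock: 2.05
position: [0.2188, 0.5848, 0.212]
ee_rot: [0.999, 0.041, -0.001, 0.001]
ft_force: [1.5, 0.4, -1.4]
grip_width: 1.002
grasp_force: 0.0
```

Emit:
jog_arm(deltas=[{"gripper": 1, "offset": [0.0137, 0.036, -0.0035], "rotation": [0, 0, 0]}, {"gripper": 1, "offset": [0.0137, 0.036, -0.0035], "rotation": [0, 0, 0]}, {"gripper": 1, "offset": [0.0137, 0.036, -0.0035], "rotation": [0, 0, 0]}, {"gripper": 1, "offset": [0.0137, 0.036, -0.0035], "rotation": [0, 0, 0]}, {"gripper": 1, "offset": [0.0137, 0.036, -0.0035], "rotation": [0, 0, 0]}, {"gripper": 1, "offset": [0.0137, 0.036, -0.0035], "rotation": [0, 0, 0]}, {"gripper": 1, "offset": [0.0137, 0.036, -0.0035], "rotation": [0, 0, 0]}, {"gripper": 1, "offset": [0.0137, 0.036, -0.0035], "rotation": [0, 0, 0]}, {"gripper": 1, "offset": [0.0137, 0.036, -0.0035], "rotation": [0, 0, 0]}, {"gripper": 1, "offset": [0.0137, 0.036, -0.0035], "rotation": [0, 0, 0]}, {"gripper": 1, "offset": [0.0137, 0.036, -0.0035], "rotation": [0, 0, 0]}, {"gripper": 1, "offset": [0.0137, 0.036, -0.0035], "rotation": [0, 0, 0]}, {"gripper": 1, "offset": [0.0137, 0.036, -0.0035], "rotation": [0, 0, 0]}, {"gripper": 1, "offset": [0.0137, 0.036, -0.0035], "rotation": [0, 0, 0]}])

```text
clock: 3.45
position: [0.4537, 0.0983, 0.2623]
ee_rot: [0.999, 0.043, -0.001, 0.001]
ft_force: [0.2, 0.4, 0.5]
grip_width: 1.0
grasp_force: 0.0
```

Emit:
jog_arm(deltas=[{"gripper": 1, "offset": [0.003, 0.04, 0], "rotation": [0, 0, 0]}, {"gripper": 1, "offset": [0.003, 0.04, 0], "rotation": [0, 0, 0]}, {"gripper": 1, "offset": [0.003, 0.04, 0], "rotation": [0, 0, 0]}, {"gripper": 1, "offset": [0.003, 0.04, 0], "rotation": [0, 0, 0]}, {"gripper": 1, "offset": [0.003, 0.04, 0], "rotation": [0, 0, 0]}, {"gripper": 1, "offset": [0.003, 0.04, 0], "rotation": [0, 0, 0]}, {"gripper": 1, "offset": [0.003, 0.04, 0], "rotation": [0, 0, 0]}, {"gripper": 1, "offset": [0.003, 0.04, 0], "rotation": [0, 0, 0]}, {"gripper": 1, "offset": [0.003, 0.04, 0], "rotation": [0, 0, 0]}, {"gripper": 1, "offset": [0.003, 0.04, 0], "rotation": [0, 0, 0]}, {"gripper": 1, "offset": [0.003, 0.04, 0], "rotation": [0, 0, 0]}, {"gripper": 1, "offset": [0, 0, 0], "rotation": [0, 0, 0]}, {"gripper": 1, "offset": [0, 0, 0], "rotation": [0, 0, 0]}])

```text
clock: 4.75
position: [0.4507, -0.2982, 0.2875]
ee_rot: [0.998, 0.043, 0.032, 0.02]
ft_force: [0.0, 0.3, 0.4]
grip_width: 1.002
grasp_force: 0.0
```

Run:
```python
from h import *
c=cam("wrist"); np.save("w1.npy",c[2]); cv2.imwrite("pics/w1.png",imaging.camera("wrist"))
o=manip.get_obs(); print(o["position"],o["ee_rot"],R.from_quat(o["ee_rot"]).as_matrix().round(4).tolist(),o["joint_pos"])
```

```text
[ 0.45099433 -0.2974138   0.28728378] [0.99835021 0.04349013 0.03200004 0.01953099] [[0.9942, 0.0856, 0.0656], [0.0881, -0.9955, -0.0362], [0.0622, 0.0418, -0.9972]] [-1.20108656 -0.49925973  1.33855926  1.68208986  0.51336027  1.51348466
 -1.37148539]
```

View pics/w1.png

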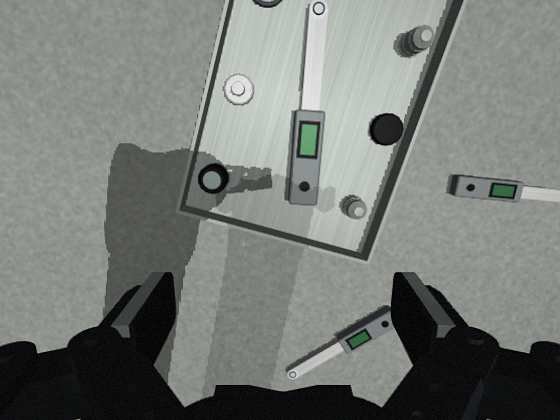

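The wrist view shows the meter in the tray, with its display at (309,139) and its tip ring at (318,8). The arm has run joints 2 and 3 to their limits because joint 1 has not swung round, so I'll move outward and level the tool to unwind it.

Emit:
jog_arm(deltas=[{"gripper": 1, "offset": [0.015, 0, 0], "rotation": [0.5, -0.7, 0]}, {"gripper": 1, "offset": [0.015, 0, 0], "rotation": [0.5, -0.7, 0]}, {"gripper": 1, "offset": [0.015, 0, 0], "rotation": [0.5, -0.7, 0]}, {"gripper": 1, "offset": [0.015, 0, 0], "rotation": [0.5, -0.7, 0]}, {"gripper": 1, "offset": [0.015, 0, 0], "rotation": [0.5, -0.7, 0]}])

```text
clock: 5.3
position: [0.4722, -0.2583, 0.3059]
ee_rot: [0.999, 0.044, 0.025, 0.015]
ft_force: [-0.5, -0.4, -0.4]
grip_width: 0.999
grasp_force: 0.0
```

Run:
```python
from h import *
o=manip.get_obs(); print(o["position"],R.from_quat(o["ee_rot"]).as_matrix().round(4).tolist(),o["joint_pos"].round(2))
```

```text
[ 0.47219621 -0.25826811  0.30585342] [[0.9949, 0.0869, 0.0508], [0.0884, -0.9957, -0.0281], [0.0482, 0.0324, -0.9983]] [-1.31 -0.5   1.34  1.64  0.51  1.57 -1.45]
```

Emit:
jog_arm(deltas=[{"gripper": 1, "offset": [-0.003, -0.04, 0], "rotation": [0, 0, 0]}, {"gripper": 1, "offset": [-0.003, -0.04, 0], "rotation": [0, 0, 0]}, {"gripper": 1, "offset": [-0.003, -0.04, 0], "rotation": [0, 0, 0]}, {"gripper": 1, "offset": [-0.003, -0.04, 0], "rotation": [0.4, -0.6, 0]}, {"gripper": 1, "offset": [-0.003, -0.04, 0], "rotation": [0.4, -0.6, 0]}, {"gripper": 1, "offset": [-0.003, -0.04, 0], "rotation": [0.4, -0.6, 0]}, {"gripper": 1, "offset": [-0.003, -0.04, 0], "rotation": [0.4, -0.6, 0]}, {"gripper": 1, "offset": [-0.003, -0.04, 0], "rotation": [0.3, -0.4, 0]}, {"gripper": 1, "offset": [-0.003, -0.04, 0], "rotation": [0, 0, 0]}])

```text
clock: 6.2
position: [0.4131, 0.0987, 0.2971]
ee_rot: [0.999, 0.044, -0.001, -0.0]
ft_force: [0.0, 0.0, 0.4]
grip_width: 1.001
grasp_force: 0.0
```

Emit:
jog_arm(deltas=[{"gripper": 1, "offset": [0, 0, 0], "rotation": [0, 0, -8]}, {"gripper": 1, "offset": [0, 0, 0], "rotation": [0, 0, -8]}, {"gripper": 1, "offset": [0, 0, 0], "rotation": [0, 0, -8]}, {"gripper": 1, "offset": [0, 0, 0], "rotation": [0, 0, -8]}, {"gripper": 1, "offset": [0, 0, 0], "rotation": [0, 0, -8]}, {"gripper": 1, "offset": [0, 0, 0], "rotation": [0, 0, -8]}, {"gripper": 1, "offset": [0, 0, 0], "rotation": [0, 0, -8]}, {"gripper": 1, "offset": [0, 0, 0], "rotation": [0, 0, -8]}, {"gripper": 1, "offset": [0, 0, 0], "rotation": [0, 0, -8]}, {"gripper": 1, "offset": [0, 0, 0], "rotation": [0, 0, -8]}, {"gripper": 1, "offset": [0, 0, 0], "rotation": [0, 0, -8]}, {"gripper": 1, "offset": [0, 0, 0], "rotation": [0, 0, -8]}])

```text
clock: 7.4
position: [0.4135, 0.0973, 0.2972]
ee_rot: [0.634, 0.774, -0.0, -0.0]
ft_force: [-0.1, -0.3, -0.2]
grip_width: 1.0
grasp_force: 0.0
```

```bash
cat > st.py <<'E'
from h import *
o=manip.get_obs(); print(o["position"].round(4),R.from_quat(o["ee_rot"]).as_matrix().round(4).tolist(),o["joint_pos"].round(2),o["clock"])
E
python3 st.py
```

```text
[0.4135 0.0973 0.2972] [[-0.1967, 0.9805, -0.0007], [0.9805, 0.1967, 0.0004], [0.0006, -0.0006, -1.0]] [-1.59 -0.47  0.93  1.85  0.37  1.59 -0.5 ] 7.4
```

```bash
cat > fk.py <<'E'
import numpy as np
from scipy.spatial.transform import Rotation as R
from scipy.optimize import least_squares
LO=np.array([-2.6,-.5,-1.47,.16,-1.27,.06,-2.6]);HI=np.array([2.6,2.12,1.34,2.42,4.41,2.06,2.6])
def fk(q,p):
    s=p[10:]; h,a,b,c,e1,e2,e3,e4,r7,off=p[:10]
    T=R.from_euler('z',s[0]*q[0]+off); P=np.array([0,0,h])
    T=T*R.from_euler('y',q[1]); P=P+T.apply([e1,0,a]); T=T*R.from_euler('z',s[1]*q[2])*R.from_euler('y',q[3])
    P=P+T.apply([e2,0,b]); T=T*R.from_euler('z',s[2]*q[4])*R.from_euler('y',q[5])
    P=P+T.apply([e3,e4,c]); T=T*R.from_euler('z',s[3]*q[6]+r7)
    return P,T
E
python3 - <<'E'
from h import *; from fk import *; import itertools
o=manip.get_obs()
D=[([-1.237,.332,-.065,1.46,.022,1.35,-.088],[.218,.586,.214],[.17745,.98413,-.0005,-.00007]),
([-1.20108656,-0.49925973,1.33855926,1.68208986,0.51336027,1.51348466,-1.37148539],[0.45099433,-0.2974138,0.28728378],[0.99835021,0.04349013,0.03200004,0.01953099]),
([-1.31,-.5,1.34,1.64,.51,1.57,-1.45],[.4722,-.2583,.3059],[.999,.044,.025,.015]),
(o["joint_pos"],o["position"],o["ee_rot"])]
best=None
for s in itertools.product([1,-1],repeat=4):
  for off in(0,np.pi):
    def f(x):
        p=np.r_[x,s]; r=[]
        for q,P,Q in D:
            a,T=fk(np.array(q),p); r+=list(a-P)+list((T.inv()*R.from_quat(Q)).as_rotvec()*.3)
        return r+list(.02*(x[4:8]))
    for r7 in(0,np.pi/2,np.pi,-np.pi/2):
        z=least_squares(f,[.35,.4,.4,.3,0,0,0,0,r7,off])
        if best is None or z.cost<best[0]: best=(z.cost,np.r_[z.x,s],z.fun)
print(best[0],best[1].round(4),np.abs(best[2]).max()); np.save("p.npy",best[1])
E
```

```text
3.241360701161176e-05 [ 0.247   0.4501  0.4877  0.2946 -0.0172  0.0658 -0.0308 -0.0434 -4.7161
 -0.0059 -1.     -1.     -1.     -1.    ] 0.004394676279097232
```

```bash
cat > sim.py <<'E'
from fk import *
p=np.load("p.npy")
def jac(q):
    P,T=fk(q,p); J=np.zeros((6,7))
    for i in range(7):
        d=q.copy(); d[i]+=1e-5; a,t=fk(d,p); J[:3,i]=(a-P)/1e-5; J[3:,i]=(t*T.inv()).as_rotvec()/1e-5
    return J
def run(q,rows,clip=True,lam=1e-3,W=np.ones(7),home=None,kn=0.):
    q=np.array(q,float)
    for off,rot in rows:
        P,T=fk(q,p); Pt=P+T.apply(off); Tt=T*R.from_rotvec(np.radians(rot))
        for _ in range(6):
            P,T=fk(q,p); e=np.r_[Pt-P,(Tt*T.inv()).as_rotvec()]
            J=jac(q); free=np.ones(7,bool)
            for _ in range(3):
                Jf=J[:,free]*W[free]; dq=np.zeros(7); dq[free]=W[free]*(Jf.T@np.linalg.solve(Jf@Jf.T+lam**2*np.eye(6),e))
                bad=((q+dq>HI)|(q+dq<LO))&free
                if not bad.any() or not clip: break
                free&=~bad
            if home is not None: dq+=kn*(np.eye(7)-np.linalg.pinv(J)@J)@(home-q)
            q=np.clip(q+dq,LO,HI)
    return q
q0=np.array([-1.237,.332,-.065,1.46,.022,1.35,-.088])
moves=[[([0,0,0],[0,0,8.5])]*18+[([0,0,0],[0,0,4])],[([.0137,.036,-.0035],[0,0,0])]*14,[([.003,.04,0],[0,0,0])]*11,
[([.015,0,0],[.5,-.7,0])]*5,[([-.003,-.04,0],[.2,-.3,0])]*9,[([0,0,0],[0,0,-8])]*12]
E
cat > t.py <<'E'
from sim import *
if __name__=="__main__":
    for lam in(1e-3,.05,.1):
        q=q0;print("lam",lam)
        for m in moves: q=run(q,m,lam=lam); print(q.round(2),fk(q,p)[0].round(3))
E
python3 t.py
```

```text
lam 0.001
[-2.03  0.5   0.95  1.45 -0.41  1.4  -2.59] [0.217 0.586 0.213]
[-1.66 -0.47  1.05  1.87  0.4   1.52 -2.21] [0.431 0.091 0.262]
[-1.12 -0.49  1.31  1.69  0.48  1.56 -1.36] [ 0.416 -0.306  0.29 ]
[-1.23 -0.49  1.31  1.64  0.45  1.66 -1.45] [ 0.433 -0.265  0.311]
[-1.22 -0.33  0.72  1.78  0.13  1.65 -2.05] [0.39  0.094 0.324]
[-1.51 -0.48  0.88  1.79  0.28  1.69 -0.52] [0.39  0.094 0.324]
lam 0.05
[-2.05  0.52  0.98  1.45 -0.43  1.4  -2.58] [0.217 0.586 0.213]
[-1.66 -0.47  1.05  1.87  0.4   1.52 -2.21] [0.431 0.091 0.262]
[-1.12 -0.49  1.31  1.69  0.48  1.56 -1.37] [ 0.416 -0.306  0.29 ]
[-1.23 -0.49  1.31  1.64  0.46  1.66 -1.45] [ 0.433 -0.265  0.311]
[-1.23 -0.33  0.73  1.78  0.14  1.65 -2.05] [0.391 0.093 0.325]
[-1.53 -0.49  0.89  1.79  0.29  1.7  -0.53] [0.391 0.093 0.325]
lam 0.1
[-2.01  0.49  0.93  1.45 -0.4   1.4  -2.6 ] [0.218 0.586 0.213]
[-1.68 -0.47  1.06  1.87  0.41  1.52 -2.21] [0.432 0.091 0.261]
[-1.14 -0.5   1.32  1.69  0.49  1.56 -1.37] [ 0.418 -0.306  0.289]
[-1.24 -0.5   1.32  1.64  0.46  1.66 -1.45] [ 0.435 -0.264  0.31 ]
[-1.25 -0.33  0.75  1.78  0.14  1.65 -2.05] [0.392 0.094 0.324]
[-1.55 -0.5   0.9   1.79  0.3   1.7  -0.53] [0.392 0.094 0.324]
```

```bash
cat > plan.py <<'E'
from sim import *
def seg(q,pos,yaw,vmax=.038,wmax=8.):
    """straight segment to TCP pos and tool-x yaw, constant world velocity; returns q"""
    P,T=fk(q,p); x=T.apply([1,0,0]); y0=np.degrees(np.arctan2(x[1],x[0])); dy=yaw-y0  # signed, not wrapped
    n=int(max(np.ceil(np.linalg.norm(pos-P)/vmax),np.ceil(abs(dy)/wmax),1))
    for i in range(n):
        P,T=fk(q,p); x=T.apply([1,0,0]); yw=np.radians(y0+dy*(i+1)/n)
        Tt=R.from_matrix(np.array([[np.cos(yw),np.sin(yw),0],[np.sin(yw),-np.cos(yw),0],[0,0,-1]]))
        Pt=P+(pos-P)/(n-i)
        q=run(q,[(T.inv().apply(Pt-P),np.degrees((T.inv()*Tt).as_rotvec()))],lam=.05)
    return q,n
E
cat > s.py <<'E'
from plan import *
from h import manip
import itertools,sys
q=np.array(manip.get_obs()["joint_pos"]); res=[]
A=[np.array(a) for a in([.218,.586,.25],[.41,.1,.3],[.45,.3,.3],[.35,.5,.3],[.5,.4,.5],[.5,0,.5],[.45,-.35,.3],[.6,-.3,.4])]
for a in A:
  for ya in(20,60,100,160,200,240):
    try:
        q1,n1=seg(q,a,ya); 
        q2,n2=seg(q1,np.array([.52,-.335,.25]),ya-0 if False else 57); q3,n3=seg(q2,np.array([.52,-.335,.25]),3.)
        P,_=fk(q3,p); m=np.minimum(q3-LO,HI-q3).min()
        res.append((abs(q3[2])+5*np.linalg.norm(P-[.52,-.335,.25]),m,n1+n2+n3,a,ya,q1.round(2),q2.round(2),q3.round(2)))
    except Exception as e: pass
res.sort(key=lambda r:r[0])
for r in res[:5]: print(*r)
E
timeout 500 python3 s.py
```

```text
1.843705886425366 0.0017825922688853857 41 [0.35 0.5  0.3 ] 20 [-1.69  0.34  0.8   1.37 -0.24  1.53 -2.13] [-1.21 -0.5   1.33  1.7   0.49  1.55 -0.48] [-1.21 -0.5   1.33  1.7   0.49  1.55 -1.42]
1.8437964773574445 9.477071617713939e-05 32 [ 0.6 -0.3  0.4] 160 [-1.37 -0.49  1.27  1.43  0.5   1.8   1.22] [-1.22 -0.5   1.34  1.69  0.49  1.55 -0.48] [-1.22 -0.5   1.34  1.69  0.49  1.55 -1.42]
1.8439194464186457 0.0009896399525567423 36 [0.5 0.4 0.5] 160 [-2.5  -0.38  1.34  1.27  0.4   1.9   0.2 ] [-1.21 -0.5   1.33  1.7   0.49  1.55 -0.48] [-1.21 -0.5   1.33  1.7   0.49  1.55 -1.42]
1.8441600458800718 0.003009887611408857 41 [0.35 0.5  0.3 ] 100 [-1.8   0.38  0.95  1.37 -0.31  1.54 -0.69] [-1.21 -0.5   1.34  1.7   0.49  1.55 -0.48] [-1.21 -0.5   1.34  1.7   0.49  1.55 -1.42]
1.84444604335669 0.0034612150537254305 32 [ 0.45 -0.35  0.3 ] 160 [-1.15 -0.5   1.33  1.63  0.49  1.62  1.41] [-1.21 -0.5   1.33  1.7   0.49  1.55 -0.48] [-1.21 -0.5   1.33  1.7   0.49  1.55 -1.42]
```

```bash
cat > s2.py <<'E'
from plan import *
from h import manip
q=np.array(manip.get_obs()["joint_pos"]); res=[]
from multiprocessing import Pool
def arc(q,az1,r,z,n):
    P,T=fk(q,p); az0=np.degrees(np.arctan2(P[1],P[0])); r0=np.hypot(P[0],P[1]); k=0
    for i in range(n):
        t=(i+1)/n; az=az0+(az1-az0)*t; rr=r0+(r-r0)*t; q,_=seg(q,np.array([rr*np.cos(np.radians(az)),rr*np.sin(np.radians(az)),P[2]+(z-P[2])*t]),az+90,vmax=.06,wmax=10); k+=_
    return q,k
def f(a):
    (az,r,z),ex=a; pa=np.array([r*np.cos(np.radians(az)),r*np.sin(np.radians(az)),z])
    q1,n1=seg(q,pa,az+90.); q2,n2=seg(q1,pa,az+90+ex)
    P,T=fk(q2,p); x=T.apply([1,0,0]); yv=np.degrees(np.arctan2(x[1],x[0]))
    # back: decrease yaw to neutral
    dy=(yv-(az+90))%360
    for i in range(int(dy/8)): q2=run(q2,[([0,0,0],[0,0,8])],lam=.05)
    q3,n4=arc(q2,-33,.62,.25,max(8,int(abs(az+33)/4))); q4,n5=seg(q3,np.array([.52,-.335,.25]),3.)
    P,_=fk(q4,p)
    return (abs(q4[2])+5*np.linalg.norm(P-[.52,-.335,.25]),n1+n2+int(dy/8)+n4+n5,a,q1.round(2),q2.round(2),q3.round(2),q4.round(2),P.round(3))
if __name__=="__main__":
    L=[((az,r,z),ex) for az in(13,40,65) for r in(.5,.62,.75) for z in(.3,.45) for ex in(0,200,250,300)]
    with Pool() as po: res=po.map(f,L)
    res.sort(key=lambda r:r[0])
    for r in res[:6]: print(*r)
E
timeout 560 python3 s2.py
```

```text
0.015459155603925773 94 ((65, 0.62, 0.45), 200) [-1.87  0.37  0.92  1.06 -0.3   1.84  0.06] [-0.59  0.22 -0.96  1.68  0.22  1.63 -0.43] [ 0.55  0.3  -0.06  1.42  0.02  1.42 -0.08] [ 0.48  0.29  0.02  1.43 -0.    1.42 -1.02] [ 0.52  -0.335  0.25 ]
0.02372256783873861 84 ((40, 0.75, 0.3), 200) [-1.26  0.74  0.93  0.93 -0.57  1.69  0.14] [-0.58  0.53 -0.69  1.35  0.42  1.39 -0.46] [ 0.59  0.3  -0.1   1.43  0.03  1.42 -0.09] [ 0.52  0.29 -0.02  1.43  0.01  1.42 -1.02] [ 0.52  -0.335  0.25 ]
0.07512012035645478 85 ((40, 0.62, 0.3), 200) [-1.59  0.47  1.08  1.34 -0.41  1.57  0.14] [-0.41  0.37 -0.78  1.6   0.34  1.31 -0.55] [ 0.63  0.3  -0.15  1.43  0.05  1.42 -0.1 ] [ 0.56  0.29 -0.08  1.43  0.02  1.42 -1.03] [ 0.52  -0.335  0.25 ]
0.10382660715866524 96 ((65, 0.75, 0.45), 200) [-1.55  0.71  0.86  0.58 -0.56  1.98  0.06] [-1.02  0.57 -0.96  0.88  0.49  1.93 -0.5 ] [ 0.65  0.3  -0.18  1.43  0.05  1.42 -0.1 ] [ 0.58  0.29 -0.1   1.43  0.03  1.42 -1.04] [ 0.52  -0.335  0.25 ]
0.11577765199973557 95 ((65, 0.62, 0.3), 200) [-1.93  0.4   0.92  1.35 -0.31  1.55  0.09] [-0.83  0.37 -0.8   1.62  0.34  1.3  -0.56] [ 0.47  0.3   0.04  1.42 -0.01  1.42 -0.07] [ 0.4   0.3   0.12  1.43 -0.03  1.42 -1.  ] [ 0.52  -0.335  0.25 ]
0.17827603167645278 95 ((65, 0.75, 0.3), 200) [-1.67  0.71  0.85  0.93 -0.51  1.68  0.12] [-1.02  0.53 -0.69  1.35  0.42  1.39 -0.45] [ 0.42  0.3   0.1   1.42 -0.03  1.42 -0.06] [ 0.35  0.3   0.18  1.42 -0.05  1.42 -0.99] [ 0.52  -0.335  0.25 ]
```

Emit:
jog_arm(deltas=[{"gripper": 1, "offset": [0.0347, -0.0041, -0.011], "rotation": [0, 0, 0]}, {"gripper": 1, "offset": [0.0347, -0.0041, -0.011], "rotation": [0, 0, 0]}, {"gripper": 1, "offset": [0.0347, -0.0041, -0.011], "rotation": [0, 0, 0]}, {"gripper": 1, "offset": [0.0347, -0.0041, -0.011], "rotation": [0, 0, 0]}, {"gripper": 1, "offset": [0.0347, -0.0041, -0.011], "rotation": [0, 0, 0]}, {"gripper": 1, "offset": [0.0347, -0.0041, -0.011], "rotation": [0, 0, 0]}, {"gripper": 1, "offset": [0.0347, -0.0041, -0.011], "rotation": [0, 0, 0]}, {"gripper": 1, "offset": [0.0347, -0.0041, -0.011], "rotation": [0, 0, 0]}, {"gripper": 1, "offset": [0.0347, -0.0041, -0.011], "rotation": [0, 0, 0]}, {"gripper": 1, "offset": [0.0347, -0.0041, -0.011], "rotation": [0, 0, 0]}, {"gripper": 1, "offset": [0.0347, -0.0041, -0.011], "rotation": [0, 0, 0]}, {"gripper": 1, "offset": [0.0347, -0.0041, -0.011], "rotation": [0, 0, 0]}, {"gripper": 1, "offset": [0.0347, -0.0041, -0.011], "rotation": [0, 0, 0]}, {"gripper": 1, "offset": [0.0347, -0.0041, -0.011], "rotation": [0, 0, 0]}, {"gripper": 1, "offset": [0, 0, 0], "rotation": [0, 0, -8]}, {"gripper": 1, "offset": [0, 0, 0], "rotation": [0, 0, -8]}, {"gripper": 1, "offset": [0, 0, 0], "rotation": [0, 0, -8]}, {"gripper": 1, "offset": [0, 0, 0], "rotation": [0, 0, -8]}, {"gripper": 1, "offset": [0, 0, 0], "rotation": [0, 0, -8]}, {"gripper": 1, "offset": [0, 0, 0], "rotation": [0, 0, -8]}])

```text
clock: 9.4
position: [0.2638, 0.5633, 0.451]
ee_rot: [0.264, 0.964, -0.0, -0.0]
ft_force: [0.5, 0.4, -0.4]
grip_width: 1.0
grasp_force: 0.0
```

Emit:
jog_arm(deltas=[{"gripper": 1, "offset": [0, 0, 0], "rotation": [0, 0, -8]}, {"gripper": 1, "offset": [0, 0, 0], "rotation": [0, 0, -8]}, {"gripper": 1, "offset": [0, 0, 0], "rotation": [0, 0, -8]}, {"gripper": 1, "offset": [0, 0, 0], "rotation": [0, 0, -8]}, {"gripper": 1, "offset": [0, 0, 0], "rotation": [0, 0, -8]}, {"gripper": 1, "offset": [0, 0, 0], "rotation": [0, 0, -8]}, {"gripper": 1, "offset": [0, 0, 0], "rotation": [0, 0, -8]}, {"gripper": 1, "offset": [0, 0, 0], "rotation": [0, 0, -8]}, {"gripper": 1, "offset": [0, 0, 0], "rotation": [0, 0, -8]}, {"gripper": 1, "offset": [0, 0, 0], "rotation": [0, 0, -8]}, {"gripper": 1, "offset": [0, 0, 0], "rotation": [0, 0, -8]}, {"gripper": 1, "offset": [0, 0, 0], "rotation": [0, 0, -8]}, {"gripper": 1, "offset": [0, 0, 0], "rotation": [0, 0, -8]}, {"gripper": 1, "offset": [0, 0, 0], "rotation": [0, 0, -8]}, {"gripper": 1, "offset": [0, 0, 0], "rotation": [0, 0, -8]}, {"gripper": 1, "offset": [0, 0, 0], "rotation": [0, 0, -8]}, {"gripper": 1, "offset": [0, 0, 0], "rotation": [0, 0, -8]}, {"gripper": 1, "offset": [0, 0, 0], "rotation": [0, 0, -8]}, {"gripper": 1, "offset": [0, 0, 0], "rotation": [0, 0, -8]}, {"gripper": 1, "offset": [0, 0, 0], "rotation": [0, 0, -8]}])

```text
clock: 11.4
position: [0.2649, 0.5632, 0.4488]
ee_rot: [0.889, -0.458, 0.001, 0.003]
ft_force: [0.2, 0.6, -0.6]
grip_width: 1.003
grasp_force: 0.0
```

```bash
python3 st.py
```

```text
[0.2649 0.5632 0.4488] [[0.5812, -0.8137, -0.0004], [-0.8137, -0.5812, -0.0057], [0.0044, 0.0036, -1.0]] [-1.27  0.34  0.1   0.97 -0.03  1.84  2.58] 11.4
```

```bash
cat > s3.py <<'E'
from plan import *
from h import manip
from multiprocessing import Pool
q=np.array(manip.get_obs()["joint_pos"])
def f(a):
    k,b=a; Q=[]
    q1=run(q,[([0,0,0],[0,0,-8])]*k,lam=.05); q2=run(q1,[([0,0,0],[0,0,8])]*b,lam=.05)
    q3=run(q2,[([-.04,0,0],[0,0,3.69])]*20,lam=.05)
    P,T=fk(q3,p);x=T.apply([1,0,0]); 
    q4,_=seg(q3,np.array([.52,-.335,.25]),3.); q5,_=seg(q4,np.array([.52,-.335,.02]),3.)
    q6,_=seg(q4,np.array([.52,.07,.15]),82.); q7,_=seg(q6,np.array([.535,.1,.04]),82.)
    return a,[t.round(2) for t in(q1,q2,q3,q4,q5,q7)],fk(q3,p)[0].round(2),np.degrees(np.arctan2(x[1],x[0])).round(),fk(q4,p)[0].round(3),fk(q7,p)[0].round(3)
if __name__=="__main__":
    with Pool() as po:
        for r in po.map(f,[(k,b) for k in(0,3,6) for b in(19+k,)]): print(*r)
E
timeout 500 python3 s3.py
```

```text
(0, 19) [array([-1.27,  0.34,  0.1 ,  0.97, -0.03,  1.84,  2.58]), array([-1.43,  0.35,  0.33,  0.97, -0.12,  1.84, -0.04]), array([-0.54,  0.39,  0.82,  1.  , -0.29,  1.85, -0.02]), array([-0.32,  0.5 ,  1.06,  1.42, -0.43,  1.48, -0.78]), array([-0.18,  0.76,  0.87,  1.59, -0.64,  1.1 , -0.66]), array([-0.86,  0.48,  0.67,  1.79, -0.35,  0.99, -0.19])] [ 0.63 -0.07  0.45] 80.0 [ 0.52  -0.335  0.25 ] [0.535 0.1   0.04 ]
(3, 22) [array([-0.5 ,  0.57, -1.28,  1.03,  0.58,  1.89,  2.6 ]), array([-0.72,  0.43, -0.84,  1.  ,  0.33,  1.84, -0.36]), array([ 0.23,  0.11, -0.25,  1.24,  0.04,  1.79, -0.22]), array([ 0.47,  0.29,  0.03,  1.43, -0.01,  1.42, -1.02]), array([ 0.48,  0.54,  0.02,  1.62, -0.01,  0.98, -1.01]), array([ 0.05,  0.4 , -0.35,  1.82,  0.16,  0.96, -0.51])] [ 0.56 -0.05  0.44] 77.0 [ 0.52  -0.335  0.25 ] [0.535 0.1   0.04 ]
(6, 25) [array([-0.78,  0.63, -1.28,  1.09,  0.63,  1.84,  2.6 ]), array([-1.04,  0.45, -0.77,  1.06,  0.34,  1.78, -0.76]), array([-0.12, -0.5 ,  0.03,  1.79,  0.05,  1.83, -0.41]), array([ 0.19,  0.31,  0.37,  1.42, -0.11,  1.42, -0.96]), array([ 0.23,  0.57,  0.32,  1.61, -0.21,  1.  , -0.9 ]), array([-0.24,  0.38, -0.04,  1.81,  0.02,  0.95, -0.42])] [ 0.3  -0.04  0.41] 70.0 [ 0.52  -0.335  0.25 ] [0.535 0.1   0.04 ]
```

Emit:
jog_arm(deltas=[{"gripper": 1, "offset": [0, 0, 0], "rotation": [0, 0, -8]}, {"gripper": 1, "offset": [0, 0, 0], "rotation": [0, 0, -8]}, {"gripper": 1, "offset": [0, 0, 0], "rotation": [0, 0, 8]}, {"gripper": 1, "offset": [0, 0, 0], "rotation": [0, 0, 8]}, {"gripper": 1, "offset": [0, 0, 0], "rotation": [0, 0, 8]}, {"gripper": 1, "offset": [0, 0, 0], "rotation": [0, 0, 8]}, {"gripper": 1, "offset": [0, 0, 0], "rotation": [0, 0, 8]}, {"gripper": 1, "offset": [0, 0, 0], "rotation": [0, 0, 8]}, {"gripper": 1, "offset": [0, 0, 0], "rotation": [0, 0, 8]}, {"gripper": 1, "offset": [0, 0, 0], "rotation": [0, 0, 8]}, {"gripper": 1, "offset": [0, 0, 0], "rotation": [0, 0, 8]}, {"gripper": 1, "offset": [0, 0, 0], "rotation": [0, 0, 8]}, {"gripper": 1, "offset": [0, 0, 0], "rotation": [0, 0, 8]}, {"gripper": 1, "offset": [0, 0, 0], "rotation": [0, 0, 8]}, {"gripper": 1, "offset": [0, 0, 0], "rotation": [0, 0, 8]}, {"gripper": 1, "offset": [0, 0, 0], "rotation": [0, 0, 8]}, {"gripper": 1, "offset": [0, 0, 0], "rotation": [0, 0, 8]}, {"gripper": 1, "offset": [0, 0, 0], "rotation": [0, 0, 8]}, {"gripper": 1, "offset": [0, 0, 0], "rotation": [0, 0, 8]}, {"gripper": 1, "offset": [0, 0, 0], "rotation": [0, 0, 8]}])

```text
clock: 13.4
position: [0.2628, 0.5651, 0.439]
ee_rot: [0.113, 0.993, -0.014, -0.0]
ft_force: [-0.7, -0.9, -0.1]
grip_width: 1.0
grasp_force: 0.0
```

```bash
python3 st.py
```

```text
[0.2628 0.5651 0.439 ] [[-0.9745, 0.2246, -0.0031], [0.2246, 0.9741, -0.0274], [-0.0031, -0.0274, -0.9996]] [-1.24  0.35  0.04  0.97 -0.01  1.85  0.14] 13.4
```

Emit:
jog_arm(deltas=[{"gripper": 1, "offset": [0, 0, 0], "rotation": [-0.8, 0, 6]}, {"gripper": 1, "offset": [0, 0, 0], "rotation": [-0.8, 0, 6]}, {"gripper": 1, "offset": [-0.0435, -0.0015, 0], "rotation": [0, 0, 4]}, {"gripper": 1, "offset": [-0.0435, -0.0015, 0], "rotation": [0, 0, 4]}, {"gripper": 1, "offset": [-0.0435, -0.0015, 0], "rotation": [0, 0, 4]}, {"gripper": 1, "offset": [-0.0435, -0.0015, 0], "rotation": [0, 0, 4]}, {"gripper": 1, "offset": [-0.0435, -0.0015, 0], "rotation": [0, 0, 4]}, {"gripper": 1, "offset": [-0.0435, -0.0015, 0], "rotation": [0, 0, 4]}, {"gripper": 1, "offset": [-0.0435, -0.0015, 0], "rotation": [0, 0, 4]}, {"gripper": 1, "offset": [-0.0435, -0.0015, 0], "rotation": [0, 0, 4]}, {"gripper": 1, "offset": [-0.0435, -0.0015, 0], "rotation": [0, 0, 4]}, {"gripper": 1, "offset": [-0.0435, -0.0015, 0], "rotation": [0, 0, 4]}, {"gripper": 1, "offset": [-0.0435, -0.0015, 0], "rotation": [0, 0, 4]}, {"gripper": 1, "offset": [-0.0435, -0.0015, 0], "rotation": [0, 0, 4]}, {"gripper": 1, "offset": [-0.0435, -0.0015, 0], "rotation": [0, 0, 4]}, {"gripper": 1, "offset": [-0.0435, -0.0015, 0], "rotation": [0, 0, 4]}, {"gripper": 1, "offset": [-0.0435, -0.0015, 0], "rotation": [0, 0, 4]}, {"gripper": 1, "offset": [-0.0435, -0.0015, 0], "rotation": [0, 0, 4]}, {"gripper": 1, "offset": [-0.0435, -0.0015, 0], "rotation": [0, 0, 4]}, {"gripper": 1, "offset": [-0.0435, -0.0015, 0], "rotation": [0, 0, 4]}])

```text
clock: 15.4
position: [0.6228, -0.0751, 0.4411]
ee_rot: [0.748, 0.664, 0.002, 0.002]
ft_force: [0.9, -1.4, 0.2]
grip_width: 1.0
grasp_force: 0.0
```

Emit:
jog_arm(deltas=[{"gripper": 1, "offset": [-0.0435, -0.0015, 0.02], "rotation": [0, 0, 4]}, {"gripper": 1, "offset": [-0.0435, -0.0015, 0.02], "rotation": [0, 0, 4]}, {"gripper": 1, "offset": [-0.0435, -0.0015, 0.02], "rotation": [0, 0, 4]}, {"gripper": 1, "offset": [-0.0435, -0.0015, 0.02], "rotation": [0, 0, 4]}, {"gripper": 1, "offset": [-0.0435, -0.0015, 0.02], "rotation": [0, 0, 4]}, {"gripper": 1, "offset": [-0.0435, -0.0015, 0.02], "rotation": [0, 0, 4]}, {"gripper": 1, "offset": [0, 0, 0.01], "rotation": [0, 0, 7.5]}, {"gripper": 1, "offset": [0, 0, 0.01], "rotation": [0, 0, 7.5]}, {"gripper": 1, "offset": [0, 0, 0.01], "rotation": [0, 0, 7.5]}, {"gripper": 1, "offset": [0, 0, 0.01], "rotation": [0, 0, 7.5]}, {"gripper": 1, "offset": [0, 0, 0.01], "rotation": [0, 0, 7.5]}, {"gripper": 1, "offset": [0, 0, 0.01], "rotation": [0, 0, 7.5]}, {"gripper": 1, "offset": [0, 0, 0.01], "rotation": [0, 0, 7.5]}, {"gripper": 1, "offset": [0, 0, 0], "rotation": [0, 0, 0]}])

```text
clock: 16.8
position: [0.541, -0.3187, 0.2496]
ee_rot: [0.998, 0.059, 0.002, -0.0]
ft_force: [-0.6, 0.5, -0.0]
grip_width: 0.996
grasp_force: 0.0
```

```bash
cat > green.py <<'E'
from h import *
import sys
n=sys.argv[1]; c=cam("wrist"); im=imaging.camera("wrist"); cv2.imwrite(f"pics/{n}.png",im)
import os; exec(open("st.py").read())
hsv=cv2.cvtColor(im,cv2.COLOR_BGR2HSV); m=cv2.inRange(hsv,(45,60,50),(85,255,255))
for k in cv2.findContours(m,0,2)[0]:
    if cv2.contourArea(k)>200:
        r=cv2.minAreaRect(k); print("green",np.round(r[0],1),np.round(r[1],1),onz(c,r[0],.026).round(4))
np.save(n+"T.npy",c[2])
E
python3 green.py w2
```

```text
[ 0.5412 -0.3191  0.2505] [[0.9925, 0.1223, 0.0045], [0.1223, -0.9925, 0.0003], [0.0045, 0.0003, -1.0]] [-0.17  0.41  0.87  1.44 -0.32  1.43 -0.75] 16.85
green [498.  267.3] [23.4 10.8] [ 0.4603 -0.5723  0.026 ]
green [292.8 211.1] [16.6 30.8] [ 0.4986 -0.3337  0.026 ]
```

View pics/w2.png

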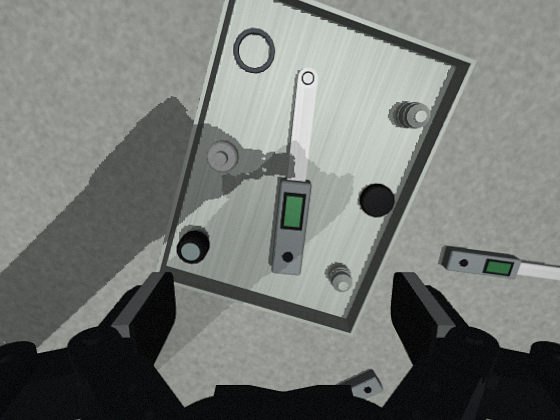

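Wrist view: the meter has its ring at (308,78), the display at (293,211) and a dot at (288,257). There is clear room on both sides of the handle.

```bash
cat > m.py <<'E'
from h import *
K,k1,_=cam("wrist"); c=(K,k1,np.load("w2T.npy"))
ring=onz(c,(307.8,78),.018); dot=onz(c,(288,257),.026); g=onz(c,(292.8,211.1),.026)
b=onz(c,(286,274),.015)
d=(ring-dot)[:2]; L=np.linalg.norm(d); d/=L; yaw=np.degrees(np.arctan2(d[1],d[0]))
print("ring",ring,"dot",dot,"L",L,"yaw",yaw, "green->ring",np.linalg.norm((ring-g)[:2]))
grip=ring[:2]-.160*d; tgt=grip+.016*d; print("grip",grip,"tgt",tgt)
o=manip.get_obs(); M=R.from_quat(o["ee_rot"]).as_matrix()
print("tool offset",M.T@(np.r_[tgt,.017]-o["position"]),"toolyaw",np.degrees(np.arctan2(M[1,0],M[0,0])))
E
python3 m.py
```

```text
ring [ 0.63634281 -0.33164277  0.018     ] dot [ 0.44413607 -0.33516209  0.026     ] L 0.19223895653366393 yaw 1.0489736356547998 green->ring 0.13768938354299526
grip [ 0.47636963 -0.33457189] tgt [ 0.49236695 -0.33427898]
tool offset [-0.05137308  0.00901923  0.23331   ] toolyaw 7.023274859891107
```

Emit:
jog_arm(deltas=[{"gripper": 0.75, "offset": [0, 0, 0], "rotation": [0, 0, 6]}, {"gripper": 0.75, "offset": [-0.0163, 0.0048, 0], "rotation": [0, 0, 0]}, {"gripper": 0.75, "offset": [-0.0163, 0.0048, 0.01], "rotation": [0, 0, 0]}, {"gripper": 0.75, "offset": [-0.0163, 0.0048, 0.02], "rotation": [0, 0, 0]}, {"gripper": 0.75, "offset": [0, 0, 0.03], "rotation": [0, 0, 0]}, {"gripper": 0.75, "offset": [0, 0, 0.03], "rotation": [0, 0, 0]}, {"gripper": 0.75, "offset": [0, 0, 0.03], "rotation": [0, 0, 0]}, {"gripper": 0.75, "offset": [0, 0, 0.02], "rotation": [0, 0, 0]}, {"gripper": 0.75, "offset": [0, 0, 0], "rotation": [0, 0, 0]}])

```text
clock: 17.75
position: [0.4924, -0.334, 0.109]
ee_rot: [1.0, 0.009, 0.001, -0.001]
ft_force: [0.3, 0.7, 0.4]
grip_width: 0.747
grasp_force: 0.0
```

```bash
python3 green.py w3
```

```text
[ 0.493  -0.3349  0.1108] [[0.9998, 0.0172, 0.0049], [0.0172, -0.9999, 0.0005], [0.0049, -0.0004, -1.0]] [-0.15  0.45  0.86  1.71 -0.37  1.15 -0.74] 17.8
green [284. 200.] [26. 48.] [ 0.4988 -0.3338  0.026 ]
```

View pics/w3.png

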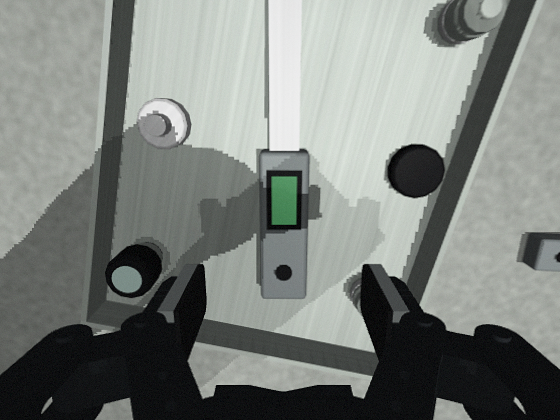

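The handle is centred between the jaws and aligned, with the display at (284,200). I'll descend and grip.

Emit:
jog_arm(deltas=[{"gripper": 0.75, "offset": [0, 0, 0.02], "rotation": [0, 0.1, 0]}, {"gripper": 0.75, "offset": [0, 0, 0.02], "rotation": [0, 0.1, 0]}, {"gripper": 0.75, "offset": [0, 0, 0.02], "rotation": [0, 0, 0]}, {"gripper": 0.75, "offset": [0, 0, 0.02], "rotation": [0, 0, 0]}, {"gripper": 0.75, "offset": [0, 0, 0.01], "rotation": [0, 0, 0]}, {"gripper": 0.75, "offset": [0, 0, 0.003], "rotation": [0, 0, 0]}, {"gripper": 0.25, "offset": [0, 0, 0], "rotation": [0, 0, 0]}, {"gripper": 0.25, "offset": [0, 0, 0], "rotation": [0, 0, 0]}, {"gripper": 0.25, "offset": [0, 0, 0], "rotation": [0, 0, 0]}, {"gripper": 0.25, "offset": [0, 0, 0], "rotation": [0, 0, 0]}, {"gripper": 0.25, "offset": [0, 0, 0], "rotation": [0, 0, 0]}, {"gripper": 0.25, "offset": [0, 0, 0], "rotation": [0, 0, 0]}], newtons=60)

```text
clock: 19.0
position: [0.4939, -0.3352, 0.018]
ee_rot: [1.0, 0.007, 0.005, 0.0]
ft_force: [0.2, -0.4, 0.1]
grip_width: 0.248
grasp_force: 0.0
```

```bash
python3 st.py
```

```text
[ 0.4939 -0.3352  0.018 ] [[0.9999, 0.0141, 0.0099], [0.0141, -0.9999, 0.0], [0.0099, 0.0001, -1.0]] [-0.08  0.56  0.78  1.78 -0.47  0.99 -0.67] 19.0
```

Emit:
jog_arm(deltas=[{"gripper": 0.25, "offset": [0, 0, 0], "rotation": [0, -0.6, 0]}, {"gripper": 0, "offset": [0, 0, 0], "rotation": [0, 0, 0]}, {"gripper": 0, "offset": [0, 0, 0], "rotation": [0, 0, 0]}, {"gripper": 0, "offset": [0, 0, 0], "rotation": [0, 0, 0]}, {"gripper": 0, "offset": [0, 0, 0], "rotation": [0, 0, 0]}], newtons=60)

```text
clock: 19.5
position: [0.4939, -0.3352, 0.0179]
ee_rot: [1.0, 0.007, -0.0, 0.0]
ft_force: [-0.4, -0.7, 1.1]
grip_width: 0.001
grasp_force: 0.0
```

```bash
python3 green.py w4
```

```text
[ 0.4939 -0.3352  0.0179] [[0.9999, 0.014, -0.0007], [0.014, -0.9999, -0.0001], [-0.0007, 0.0001, -1.0]] [-0.09  0.57  0.78  1.77 -0.47  1.   -0.68] 19.55
green [280.5 245. ] [48. 39.] [ 0.5042 -0.3333  0.026 ]
```

View pics/w4.png

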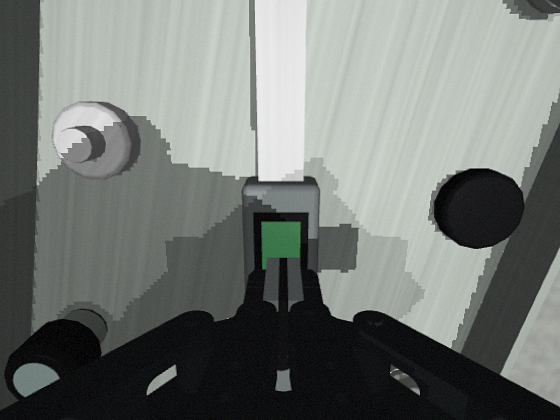

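Run:
```python
from h import *
c=cam("wrist"); o=manip.get_obs(); M=R.from_quat(o["ee_rot"]).as_matrix(); P=np.array(o["position"])
print("overhang",manip.finger_overhang)
for z in (-.03,-.008,0,.011): print(z,[proj(c,P+M@[x,0,z]).round(1).tolist() for x in(-.011,0,.011)])
for z in(.026,.035,.045): print(z,onz(c,(283,258),z))
# triangulate green centre & ring across w2,w3
a=[]
for n,px in(("w2",(292.8,211.1)),("w3",(284,200))): a.append(ray((c[0],c[1],np.load(n+"T.npy")),px))
A=np.stack([a[0][1],-a[1][1]],1); s=np.linalg.lstsq(A,a[1][0]-a[0][0],rcond=None)[0]; print(a[0][0]+s[0]*a[0][1],a[1][0]+s[1]*a[1][1])
print(o["ft_force"],o["grasp_force"])
```

```text
overhang 0.011
-0.03 [[284.8, 315.2], [284.8, 290.6], [284.9, 265.1]]
-0.008 [[284.5, 288.1], [284.6, 266.3], [284.6, 243.6]]
0 [[284.5, 279.9], [284.5, 258.9], [284.5, 237.1]]
0.011 [[284.4, 269.7], [284.4, 249.7], [284.4, 229.1]]
0.026 [ 0.49795851 -0.33446604  0.026     ]
0.035 [ 0.50202585 -0.33440215  0.035     ]
0.045 [ 0.50654512 -0.33433116  0.045     ]
[ 0.49864   -0.3337524  0.0259006] [ 0.49876093 -0.33380939  0.02586834]
[-0.57187442 -0.02391108 -0.55537051] 0.0
```

The fingers shut without touching anything and sit above the handle, with the tips at (283,258) in the picture. The real tips are higher than the reported TCP implies, so I'll check from the side.

Run:
```python
from h import *
c=cam("scene"); im=imaging.camera("scene"); P=np.array(manip.get_obs()["position"])
x0,y0,w,h=90,150,150,140
print([ (z,proj(c,P+[0,0,-z]).round(1).tolist()) for z in(-.04,-.02,0,.011)], proj(c,[.636,-.3316,.018]))
a=cv2.resize(im[y0:y0+h,x0:x0+w],None,fx=4,fy=4,interpolation=cv2.INTER_CUBIC); cv2.imwrite("pics/s1.png",a)
```

```text
[(-0.04, [165.8, 206.4]), (-0.02, [167.0, 212.5]), (0, [168.2, 218.4]), (0.011, [168.9, 221.6])] [164.73284558 254.51609279]
```

View pics/s1.png

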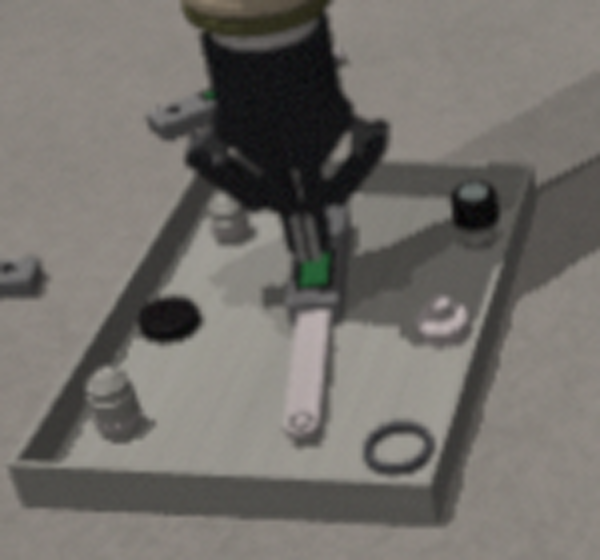

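The side view shows the shut fingertips at crop (308,258), which is about 15–20 mm behind the TCP and above the handle. I'll open, go lower with force checks, and try again.

Emit:
jog_arm(deltas=[{"gripper": 0.75, "offset": [0, 0, 0], "rotation": [0, 0, 0]}, {"gripper": 0.75, "offset": [0, 0, 0], "rotation": [0, 0, 0]}, {"gripper": 0.75, "offset": [0, 0, 0], "rotation": [0, 0, 0]}, {"gripper": 0.75, "offset": [0, 0, 0], "rotation": [0, 0, 0]}, {"gripper": 0.75, "offset": [0, 0, 0.006], "rotation": [0, 0, 0]}, {"gripper": 0.75, "offset": [0, 0, 0.006], "rotation": [0, 0, 0]}, {"gripper": 0.75, "offset": [0, 0, 0.006], "rotation": [0, 0, 0]}, {"gripper": 0.75, "offset": [0, 0, 0], "rotation": [0, 0, 0]}])

```text
clock: 20.4
position: [0.4932, -0.3348, -0.0013]
ee_rot: [1.0, 0.007, -0.001, -0.0]
ft_force: [0.2, -0.2, -1.0]
grip_width: 0.751
grasp_force: 0.0
```

```bash
cat > tips.py <<'E'
from h import *
# dark finger pixels in the scene view near the TCP, lowest row
c=cam("wrist"); im=imaging.camera("wrist"); cv2.imwrite("pics/wt.png",im); exec(open("st.py").read()); print(o["ft_force"])
E
python3 tips.py
```

```text
[ 0.4935 -0.3351 -0.0007] [[0.9999, 0.014, -0.0017], [0.014, -0.9999, 0.0003], [-0.0017, -0.0003, -1.0]] [-0.07  0.6   0.76  1.78 -0.49  0.97 -0.67] 20.45
[-0.06492636  0.94856781 -0.01491568]
```

Emit:
jog_arm(deltas=[{"gripper": 0.75, "offset": [0, 0, 0.003], "rotation": [0, 0, 0]}, {"gripper": 0.75, "offset": [0, 0, 0.003], "rotation": [0, 0, 0]}, {"gripper": 0.75, "offset": [0, 0, 0.002], "rotation": [0, 0, 0]}, {"gripper": 0.75, "offset": [0, 0, 0], "rotation": [0, 0, 0]}])

```text
clock: 20.85
position: [0.4937, -0.3351, -0.0084]
ee_rot: [1.0, 0.007, -0.001, -0.0]
ft_force: [0.0, -0.1, -0.1]
grip_width: 0.751
grasp_force: 0.0
```

Emit:
jog_arm(deltas=[{"gripper": 0.4, "offset": [0, 0, 0], "rotation": [0, 0, 0]}, {"gripper": 0.3, "offset": [0, 0, 0], "rotation": [0, 0, 0]}, {"gripper": 0.3, "offset": [0, 0, 0], "rotation": [0, 0, 0]}, {"gripper": 0.3, "offset": [0, 0, 0], "rotation": [0, 0, 0]}], newtons=30)

```text
clock: 21.25
position: [0.494, -0.3354, -0.0078]
ee_rot: [1.0, 0.007, -0.0, 0.0]
ft_force: [0.4, 0.8, 2.9]
grip_width: 0.389
grasp_force: 31.1
```

```bash
python3 green.py w5
```

```text
[ 0.494  -0.3354 -0.0078] [[0.9999, 0.014, -0.0003], [0.014, -0.9999, -0.0003], [-0.0003, 0.0003, -1.0]] [-0.07  0.61  0.75  1.78 -0.5   0.95 -0.66] 21.3
green [283. 284.] [80. 46.] [ 0.499  -0.3346  0.026 ]
```

View pics/w5.png

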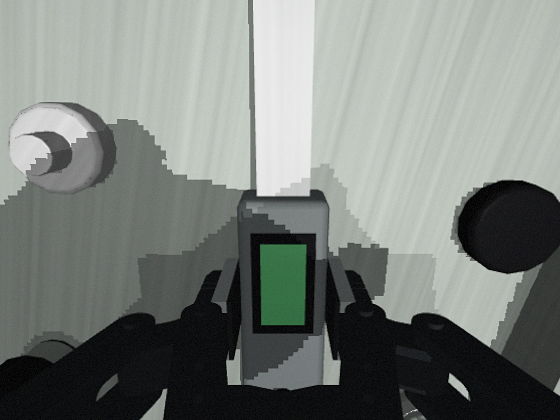

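The grip is good: opening 0.389 (about 33 mm), pads either side of the handle, display at (283,284). I'll tighten and lift.

Emit:
jog_arm(deltas=[{"gripper": 0.3, "offset": [0, 0, 0], "rotation": [0, 0, 0]}, {"gripper": 0.3, "offset": [0, 0, 0], "rotation": [0, 0, 0]}, {"gripper": 0.3, "offset": [0, 0, -0.003], "rotation": [0, 0, 0]}, {"gripper": 0.3, "offset": [0, 0, -0.006], "rotation": [0, 0, 0]}, {"gripper": 0.3, "offset": [0, 0, -0.01], "rotation": [0, 0, 0]}, {"gripper": 0.3, "offset": [0, 0, -0.015], "rotation": [0, 0, 0]}, {"gripper": 0.3, "offset": [0, 0, -0.02], "rotation": [0, 0, 0]}, {"gripper": 0.3, "offset": [0, 0, -0.02], "rotation": [0, 0, 0]}, {"gripper": 0.3, "offset": [0, 0, -0.02], "rotation": [0, 0, 0]}, {"gripper": 0.3, "offset": [0, 0, -0.015], "rotation": [0, 0, 0]}, {"gripper": 0.3, "offset": [0, 0, -0.005], "rotation": [0, 0, 0]}, {"gripper": 0.3, "offset": [0, 0, 0], "rotation": [0, 0, 0]}], newtons=60)

```text
clock: 22.5
position: [0.4943, -0.3353, 0.1066]
ee_rot: [1.0, 0.007, 0.0, 0.0]
ft_force: [0.2, -0.3, -2.1]
grip_width: 0.379
grasp_force: 59.8
```

```bash
cat > held.py <<'E'
from h import *
import sys
n=sys.argv[1]; o=manip.get_obs(); c=cam("wrist"); im=imaging.camera("wrist"); cv2.imwrite(f"pics/{n}.png",im)
M=R.from_quat(o["ee_rot"]).as_matrix(); P=np.array(o["position"]); T=c[2].copy()
I=np.eye(4); I[:3,:3]=M; I[:3,3]=P; ct=(c[0],c[1],np.linalg.inv(I)@T)   # camera in tool frame
hsv=cv2.cvtColor(im,cv2.COLOR_BGR2HSV); m=cv2.inRange(hsv,(45,60,50),(85,255,255))
k=max(cv2.findContours(m,0,2)[0],key=cv2.contourArea); r=cv2.minAreaRect(k); bx=cv2.boxPoints(r)
print("green px",r[0],r[1],"corners",bx.round(1).tolist())
g=cv2.cvtColor(im,cv2.COLOR_BGR2GRAY)
w=cv2.inRange(hsv,(0,0,170),(180,40,255))
for row in(10,40,70,100,130,160):
    xs=np.where(w[row,200:360])[0]+200
    if len(xs): print(row,xs.min(),xs.max())
print("tool",M.round(4).tolist(),P.round(4),"ft",o["ft_force"],o["torque"],o["grip_width"],o["grasp_force"],o["joint_pos"].round(2),o["clock"])
E
python3 held.py w6
```

```text
green px (283.0, 284.0) (80.0, 46.0) corners [[260.0, 244.0], [306.0, 244.0], [306.0, 324.0], [260.0, 324.0]]
10 200 359
40 200 359
70 200 359
100 200 359
130 200 359
160 256 359
tool [[0.9999, 0.0142, 0.0005], [0.0142, -0.9999, -0.0003], [0.0005, 0.0003, -1.0]] [ 0.4943 -0.3353  0.1066] ft [ 0.17147954 -0.33632862 -2.0508127 ] [-0.01010079 -0.01435826 -0.03981107] 0.3789026533684509 59.7598797082901 [-0.15  0.46  0.85  1.7  -0.38  1.15 -0.74] 22.5
```

Run:
```python
from plan import *
from h import manip
q=np.array(manip.get_obs()["joint_pos"]); P0,_=fk(q,p); d=np.array([.494,-.335,.107])-P0; 
def go(q,pos,yaw): 
    r=seg(q,np.array(pos)-d,yaw); print(pos,yaw,r[0].round(2),(fk(r[0],p)[0]+d).round(3),r[1]); return r[0]
a=go(q,[.494,-.335,.3],83.4); b=go(a,[.458,.134,.3],83.4); c=go(b,[.522,-.004,.3],83.4); e=go(c,[.522,-.004,.015],83.4); go(e,[.535,.11,.015],83.4)
```

```text
[0.494, -0.335, 0.3] 83.4 [-0.09  0.19  0.74  1.5  -0.13  1.5   0.54] [ 0.494 -0.335  0.3  ] 11
[0.458, 0.134, 0.3] 83.4 [-0.55 -0.18  0.13  1.8   0.02  1.52 -0.53] [0.458 0.134 0.3  ] 13
[0.522, -0.004, 0.3] 83.4 [-0.42 -0.07  0.33  1.71  0.02  1.5  -0.2 ] [ 0.522 -0.004  0.3  ] 5
[0.522, -0.004, 0.015] 83.4 [-0.38  0.32  0.33  1.99 -0.14  0.85 -0.09] [ 0.522 -0.004  0.015] 8
[0.535, 0.11, 0.015] 83.4 [-0.54  0.35  0.26  1.94 -0.12  0.87 -0.33] [0.535 0.11  0.015] 4
```

Emit:
jog_arm(deltas=[{"gripper": 0.3, "offset": [0, 0, -0.0176], "rotation": [0, 0, -7.5]}, {"gripper": 0.3, "offset": [0, 0, -0.0176], "rotation": [0, 0, -7.5]}, {"gripper": 0.3, "offset": [0, 0, -0.0176], "rotation": [0, 0, -7.5]}, {"gripper": 0.3, "offset": [0, 0, -0.0176], "rotation": [0, 0, -7.5]}, {"gripper": 0.3, "offset": [0, 0, -0.0176], "rotation": [0, 0, -7.5]}, {"gripper": 0.3, "offset": [0, 0, -0.0176], "rotation": [0, 0, -7.5]}, {"gripper": 0.3, "offset": [0, 0, -0.0176], "rotation": [0, 0, -7.5]}, {"gripper": 0.3, "offset": [0, 0, -0.0176], "rotation": [0, 0, -7.5]}, {"gripper": 0.3, "offset": [0, 0, -0.0176], "rotation": [0, 0, -7.5]}, {"gripper": 0.3, "offset": [0, 0, -0.0176], "rotation": [0, 0, -7.5]}, {"gripper": 0.3, "offset": [0, 0, -0.0176], "rotation": [0, 0, -7.5]}, {"gripper": 0.3, "offset": [0, 0, 0], "rotation": [0, 0, 0]}])

```text
clock: 23.75
position: [0.4945, -0.3357, 0.3006]
ee_rot: [0.747, 0.665, 0.0, 0.001]
ft_force: [-0.5, -1.2, -1.5]
grip_width: 0.383
grasp_force: 60.0
```

Emit:
jog_arm(deltas=[{"gripper": 0.3, "offset": [0.0355, -0.007, 0], "rotation": [0, 0, 0]}, {"gripper": 0.3, "offset": [0.0355, -0.007, 0], "rotation": [0, 0, 0]}, {"gripper": 0.3, "offset": [0.0355, -0.007, 0], "rotation": [0, 0, 0]}, {"gripper": 0.3, "offset": [0.0355, -0.007, 0], "rotation": [0, 0, 0]}, {"gripper": 0.3, "offset": [0.0355, -0.007, 0], "rotation": [0, 0, 0]}, {"gripper": 0.3, "offset": [0.0355, -0.007, 0], "rotation": [0, 0, 0]}, {"gripper": 0.3, "offset": [0.0355, -0.007, 0], "rotation": [0, 0, 0]}, {"gripper": 0.3, "offset": [0.0355, -0.007, 0], "rotation": [0, 0, 0]}, {"gripper": 0.3, "offset": [0.0355, -0.007, 0], "rotation": [0, 0, 0]}, {"gripper": 0.3, "offset": [0.0355, -0.007, 0], "rotation": [0, 0, 0]}, {"gripper": 0.3, "offset": [0.0355, -0.007, 0], "rotation": [0, 0, 0]}, {"gripper": 0.3, "offset": [0.0355, -0.007, 0], "rotation": [0, 0, 0]}, {"gripper": 0.3, "offset": [0.0355, -0.007, 0], "rotation": [0, 0, 0]}, {"gripper": 0.3, "offset": [0, 0, 0], "rotation": [0, 0, 0]}, {"gripper": 0.3, "offset": [0, 0, 0], "rotation": [0, 0, 0]}])

```text
clock: 25.25
position: [0.4569, 0.1342, 0.2977]
ee_rot: [0.748, 0.664, -0.002, -0.001]
ft_force: [0.6, -0.9, -1.5]
grip_width: 0.379
grasp_force: 60.1
```

```bash
python3 held.py w7; python3 -c "
from h import *
np.save('w7T.npy',cam('wrist')[2])
im=cv2.imread('pics/w7.png'); cv2.imwrite('pics/w7z.png',cv2.resize(im,(800,600),interpolation=cv2.INTER_CUBIC))"
```

```text
green px (283.0, 284.0) (80.0, 46.0) corners [[260.0, 244.0], [306.0, 244.0], [306.0, 324.0], [260.0, 324.0]]
10 200 359
40 313 359
70 313 359
100 312 359
130 209 359
160 321 359
tool [[0.1179, 0.993, -0.0031], [0.993, -0.1179, -0.0013], [-0.0017, -0.0029, -1.0]] [0.4569 0.1342 0.2977] ft [ 0.58390599 -0.93348481 -1.50174435] [-0.0633694   0.03712406 -0.01768578] 0.37861181145257117 60.06989121437073 [-0.58 -0.04  0.19  1.71  0.01  1.48 -0.51] 25.25
```

View pics/w7z.png

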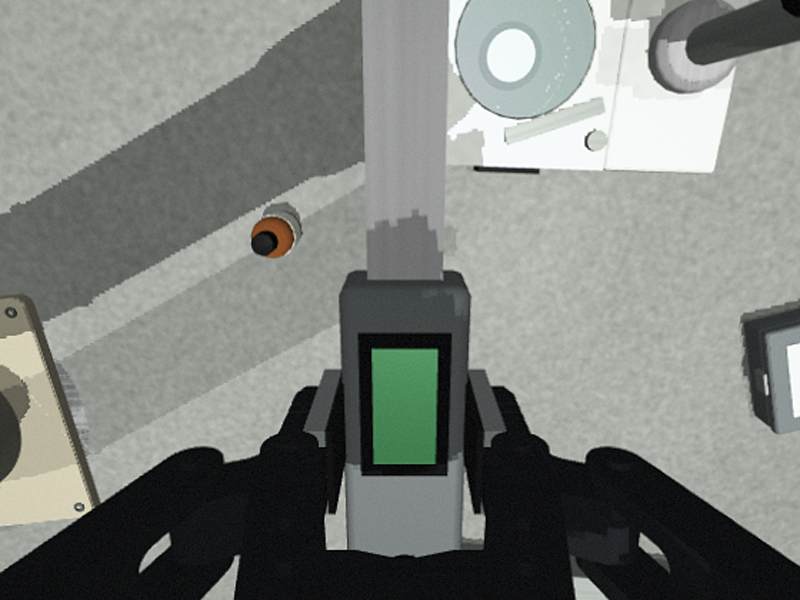

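Wrist view from above the stand (zoomed pixels):
- Bezel: a dark bar from (474,170) to (540,170).
- Front wall top edge: runs from (445,163) to (712,171).
- Glass plate: centred near (526,50).
- Held head: spans columns 362–447.
- Held display: near (404,405).

Next I'll fit these features numerically.

```bash
cat > fit.py <<'E'
from h import *
K,k1,_=cam("wrist"); he=np.array(imaging.camera_model("wrist")["hand_eye"]); ct=(K,k1,he)
def edge(line,lo,hi):
    g=np.abs(np.gradient(cv2.GaussianBlur(line.astype(np.float32).reshape(-1,1),(1,5),0).ravel()))[lo:hi]; i=int(g.argmax())
    if g[i]<4: return None
    if 0<i<len(g)-1:
        a,b,d=g[i-1:i+2]; i=i+.5*(a-d)/(a-2*b+d+1e-9)
    return lo+i
ZH=-.0258
for n in("w5","w6","w7"):
    g=cv2.cvtColor(cv2.imread(f"pics/{n}.png"),cv2.COLOR_BGR2GRAY); C=[];W=[]
    for row in range(10,186,5):
        a,b=edge(g[row],247,262),edge(g[row],304,320)
        if a and b:
            A,B=onz(ct,(a,row),ZH),onz(ct,(b,row),ZH); C.append((A+B)/2); W.append(abs(B-A)[1])
    C=np.array(C); f=np.polyfit(C[:,0],C[:,1],1); r=C[:,1]-np.polyval(f,C[:,0]); k=abs(r-np.median(r))<.0006
    f=np.polyfit(C[k,0],C[k,1],1); print(n,"head y(x)=",f.round(5),"deg",np.degrees(f[0]).round(3),"n",k.sum(),"width",np.median(W).round(5),"y at .142",np.polyval(f,.142).round(5))
gr=onz(ct,(283,284),-.0228-.011); print("green in tool",gr)
# stand in world, using actual pose
c=(K,k1,np.load("w7T.npy")); im=cv2.imread("pics/w7.png"); g=cv2.cvtColor(im,cv2.COLOR_BGR2GRAY)
pts=[]
for col in list(range(318,328))+list(range(384,496,3)):
    e=edge(g[:,col],108,128); 
    if e: pts.append(onz(c,(col,e),.066))
pts=np.array(pts); f=np.polyfit(pts[:,1]*0+pts[:,0],pts[:,1],1); r=pts[:,1]-np.polyval(f,pts[:,0]); k=abs(r-np.median(r))<.0015; f=np.polyfit(pts[k,0],pts[k,1],1)
yaw=np.degrees(np.arctan(f[0])); print("wall top edge yaw",yaw,"n",k.sum(),len(pts),"res",r[k].std())
d=(g[116:124,320:392]<60); cols=np.where(d.sum(0)>=2)[0]+320; rows=np.where(d.any(1))[0]+116; print("bezel cols",cols.min(),cols.max(),"rows",rows)
ex=np.array([np.cos(np.radians(yaw)),np.sin(np.radians(yaw))]); ey=np.array([-ex[1],ex[0]])
bm=onz(c,((cols.min()+cols.max())/2,rows.mean()),.050); 
# glass rim
hsv=cv2.cvtColor(im,cv2.COLOR_BGR2HSV); print("glass hsv",hsv[60,340],hsv[70,360],"white",hsv[100,450])
m=cv2.inRange(hsv,(60,12,90),(120,90,235)); m[:, :316]=0; m[:,430:]=0; m[90:]=0; m=cv2.morphologyEx(m,cv2.MORPH_CLOSE,np.ones((7,7)))
k=max(cv2.findContours(m,0,1)[0],key=cv2.contourArea)[:,0]; k=k[(k[:,1]>3)&(k[:,0]>318)]
q=np.array([onz(c,x,.066)[:2] for x in k.astype(float)])
for _ in range(4):
    A=np.c_[2*q,np.ones(len(q))]; s=np.linalg.lstsq(A,(q**2).sum(1),rcond=None)[0]; ctr=s[:2]; rad=np.sqrt(s[2]+ctr@ctr); rr=np.linalg.norm(q-ctr,axis=1)-rad; q=q[abs(rr)<max(.0008,1.5*rr.std())]
print("glass",ctr,"rad",rad,"n",len(q),rr.std())
wl=np.array([pts[:,0].mean(),np.polyval(f,pts[:,0].mean())])
print("bezel mid",bm,"local x of bezel vs glass",(bm[:2]-ctr)@ex,"glass to wall y",(ctr-wl)@ey)
E
python3 fit.py
```

```text
w5 head y(x)= [ 0.00262 -0.00092] deg 0.15 n 36 width 0.02 y at .142 -0.00055
w6 head y(x)= [ 0.00318 -0.00095] deg 0.182 n 32 width 0.02 y at .142 -0.0005
w7 head y(x)= [ 0.01479 -0.00178] deg 0.848 n 26 width 0.01992 y at .142 0.00032
green in tool [ 0.00637447 -0.00074634 -0.0338    ]
wall top edge yaw -8.657146074097318 n 48 48 res 0.0004165607961577851
bezel cols 332 376 rows [117 118 119 120]
glass hsv [ 90  16 195] [ 90  14 195] white [ 80   3 250]
glass [0.55249345 0.25817704] rad 0.04630419369863194 n 187 0.0002981671688850574
bezel mid [0.53823961 0.17686867 0.05      ] local x of bezel vs glass -0.0018527925228022362 glass to wall y 0.07962599048782097
```

```bash
cat >> fit.py <<'E'
print("----")
ctr=np.array([.55249,.25818])
for lo,hi in((316,330),(384,440),(440,496),(384,496),(316,496)):
    z=np.array([onz(c,(col,e),.066) for col in range(lo,hi) if not(330<=col<=380) for e in [edge(g[:,col],108,128)] if e]); f=np.polyfit(z[:,0],z[:,1],1); m_=z[:,:2].mean(0)
    print(lo,hi,"yaw",np.degrees(np.arctan(f[0])).round(2),"res",(z[:,1]-np.polyval(f,z[:,0])).std().round(5),m_)
# right wall edge & corner
rp=[]
for row in range(60,114,3):
    e=edge(g[row],490,530)
    if e: rp.append([e,row])
rp=np.array(rp); fr=np.polyfit(rp[:,1],rp[:,0],1); k=abs(rp[:,0]-np.polyval(fr,rp[:,1]))<2; fr=np.polyfit(rp[k,1],rp[k,0],1); print("right edge",fr,k.sum())
A=onz(c,(np.polyval(fr,60),60),.066)[:2];B=onz(c,(np.polyval(fr,114),114),.066)[:2]; print("right edge dir yaw",np.degrees(np.arctan2(*(A-B)[::-1]))-90)
for yaw in(-8.66,-8.3,-8.0,-7.6):
    ex=np.array([np.cos(np.radians(yaw)),np.sin(np.radians(yaw))]); ey=np.array([-ex[1],ex[0]])
    l=[((onz(c,(u,119),.049)[:2]-ctr)@ex).round(4) for u in(331.5,376.5)]
    print(yaw,"bezel ends",l,"right edge x",(A-ctr)@ex,(B-ctr)@ex)
print(g[112:124,[322,340,355,370,400,450]].T.tolist()); print(g[118,325:385].tolist()); print(g[120,325:385].tolist())
E
python3 fit.py | sed -n '/----/,$p'
```

```text
----
316 330 yaw -7.17 res 0.00018 [0.50337468 0.185265  ]
384 440 yaw -7.37 res 0.00039 [0.59403414 0.17106984]
440 496 yaw -9.15 res 9e-05 [0.65063994 0.16280462]
384 496 yaw -8.29 res 0.00039 [0.62233704 0.16693723]
316 496 yaw -8.56 res 0.00042 [0.60807071 0.16912055]
right edge [-2.14009697e-01  5.24706254e+02] 18
right edge dir yaw -8.961070522887496
-8.66 bezel ends [np.float64(-0.0259), np.float64(0.0226)] right edge x 0.14367328426353942 0.14340591325740545
-8.3 bezel ends [np.float64(-0.0264), np.float64(0.0221)] right edge x 0.14352883619663187 0.14294177114303355
-8.0 bezel ends [np.float64(-0.0268), np.float64(0.0216)] right edge x 0.1434041341560583 0.1425506745647871
-7.6 bezel ends [np.float64(-0.0274), np.float64(0.021)] right edge x 0.14323174971339694 0.14202313506437486
[[194, 199, 197, 186, 164, 163, 170, 173, 177, 179, 174, 168], [249, 250, 251, 252, 181, 46, 41, 44, 122, 170, 178, 176], [249, 249, 250, 253, 239, 119, 30, 39, 58, 154, 175, 172], [249, 250, 249, 251, 254, 184, 54, 39, 36, 111, 163, 176], [249, 249, 249, 249, 250, 252, 231, 180, 169, 169, 173, 174], [249, 248, 249, 249, 249, 245, 235, 209, 147, 169, 171, 171]]
[173, 159, 151, 150, 147, 152, 96, 9, 0, 24, 41, 47, 45, 42, 44, 41, 46, 40, 45, 41, 43, 41, 42, 37, 40, 37, 38, 34, 34, 39, 30, 33, 36, 37, 32, 35, 33, 40, 39, 40, 37, 36, 37, 47, 52, 54, 55, 55, 57, 68, 83, 75, 116, 184, 193, 201, 205, 198, 198, 194]
[175, 172, 168, 168, 161, 163, 166, 166, 155, 143, 135, 130, 125, 126, 124, 122, 118, 110, 105, 106, 109, 99, 86, 85, 83, 76, 79, 77, 73, 62, 58, 58, 58, 55, 53, 47, 39, 40, 43, 43, 38, 35, 34, 35, 37, 36, 35, 35, 37, 34, 33, 34, 99, 171, 180, 183, 183, 183, 179, 177]
```

The stand fits well: glass radius 46.3 mm, glass to wall 79.6 mm, yaw about −8.7°. The head shows as 20.0 mm wide, as it should. I'll go to the pre-insert line at height, then down.

Emit:
jog_arm(deltas=[{"gripper": 0.3, "offset": [-0.031, 0.0181, 0], "rotation": [0, 0, 0]}, {"gripper": 0.3, "offset": [-0.031, 0.0181, 0], "rotation": [0, 0, 0]}, {"gripper": 0.3, "offset": [-0.031, 0.0181, 0], "rotation": [0, 0, 0]}, {"gripper": 0.3, "offset": [-0.031, 0.0181, 0], "rotation": [0, 0, 0]}, {"gripper": 0.3, "offset": [0, 0, 0], "rotation": [-0.17, 0.1, 1.75]}, {"gripper": 0.3, "offset": [0, 0, 0.03], "rotation": [0, 0, 0]}, {"gripper": 0.3, "offset": [0, 0, 0.03], "rotation": [0, 0, 0]}, {"gripper": 0.3, "offset": [0, 0, 0.03], "rotation": [0, 0, 0]}, {"gripper": 0.3, "offset": [0, 0, 0.03], "rotation": [0, 0, 0]}, {"gripper": 0.3, "offset": [0, 0, 0.03], "rotation": [0, 0, 0]}, {"gripper": 0.3, "offset": [0, 0, 0.03], "rotation": [0, 0, 0]}, {"gripper": 0.3, "offset": [0, 0, 0.03], "rotation": [0, 0, 0]}, {"gripper": 0.3, "offset": [0, 0, 0.02], "rotation": [0, 0, 0]}, {"gripper": 0.3, "offset": [0, 0, 0], "rotation": [0, 0, 0]}, {"gripper": 0.3, "offset": [0, 0, 0], "rotation": [0, 0, 0]}])

```text
clock: 26.8
position: [0.5154, 0.0014, 0.0697]
ee_rot: [0.758, 0.652, 0.001, 0.0]
ft_force: [0.5, 0.0, -0.9]
grip_width: 0.382
grasp_force: 60.1
```

```bash
cat > go.py <<'E'
from h import *
import sys
L=np.array([.5525,.2582]); yaw=np.radians(-8.7); ey=np.array([-np.sin(yaw),np.cos(yaw)]); back=float(sys.argv[1])
o=manip.get_obs(); M=R.from_quat(o["ee_rot"]).as_matrix(); P=np.array(o["position"])
Y=np.radians(81.3+.17); tx=np.array([np.cos(Y),np.sin(Y)]); ty=np.array([np.sin(Y),-np.cos(Y)])
t=L-.1435*tx+.00052*ty-back*ey; t=np.r_[t,.015]
D=np.array([[tx[0],ty[0],0],[tx[1],ty[1],0],[0,0,-1]])
print("target",t.round(4),"pos",P.round(4),"offset tool",(M.T@(t-P)).round(4),"rot deg",np.degrees(R.from_matrix(M.T@D).as_rotvec()).round(2),"ft tool",(M.T@o["ft_force"]).round(2),"tq tool",(M.T@o["torque"]).round(3),o["joint_pos"].round(2),o["clock"])
E
python3 go.py .115
```

```text
target [0.5143 0.0025 0.015 ] pos [0.5154 0.0014 0.0697] offset tool [ 0.0009 -0.0014  0.0547] rot deg [ 0.11 -0.06 -0.06] ft tool [0.11 0.52 0.91] tq tool [-0.024 -0.012 -0.013] [-0.4   0.23  0.35  1.93 -0.09  0.99 -0.16] 26.8
```

Emit:
jog_arm(deltas=[{"gripper": 0.3, "offset": [0.0008, -0.0014, 0.025], "rotation": [0.1, 0, 0]}, {"gripper": 0.3, "offset": [0, 0, 0.02], "rotation": [0, 0, 0]}, {"gripper": 0.3, "offset": [0, 0, 0.0097], "rotation": [0, 0, 0]}, {"gripper": 0.3, "offset": [0, 0, 0], "rotation": [0, 0, 0]}, {"gripper": 0.3, "offset": [0, 0, 0], "rotation": [0, 0, 0]}, {"gripper": 0.3, "offset": [0, 0, 0], "rotation": [0, 0, 0]}])

```text
clock: 27.4
position: [0.5153, 0.0035, 0.016]
ee_rot: [0.757, 0.653, 0.002, 0.0]
ft_force: [0.2, -0.5, -1.4]
grip_width: 0.38
grasp_force: 60.2
```

```bash
python3 go.py .115
python3 - <<'E'
from h import *
# cheap cross-check in top and scene: projected light, bezel and expected tip
for n in("top","scene"):
    c=cam(n); im=imaging.camera(n); cv2.imwrite(f"pics/pre_{n}.png",im)
# joint-noise average of position
P=[]
for _ in range(6): P.append(np.r_[manip.get_obs()["position"]]); imaging.camera("top")
print(np.mean(P,0).round(5),np.std(P,0).round(5))
E
```

```text
target [0.5143 0.0025 0.015 ] pos [0.5153 0.0035 0.016 ] offset tool [-0.0011 -0.0008  0.001 ] rot deg [ 0.14 -0.13  0.07] ft tool [-0.42  0.28  1.38] tq tool [-0.092  0.034 -0.004] [-0.39  0.31  0.33  1.97 -0.13  0.88 -0.13] 27.4
[0.51471 0.00356 0.01529] [2.1e-04 2.0e-05 2.7e-04]
```

Emit:
jog_arm(deltas=[{"gripper": 0.3, "offset": [0.005, -0.0002, 0.0003], "rotation": [0.05, -0.05, 0]}, {"gripper": 0.3, "offset": [0.005, 0, 0], "rotation": [0, 0, 0]}, {"gripper": 0.3, "offset": [0.005, 0, 0], "rotation": [0, 0, 0]}, {"gripper": 0.3, "offset": [0.003, 0, 0], "rotation": [0, 0, 0]}, {"gripper": 0.3, "offset": [0.003, 0, 0], "rotation": [0, 0, 0]}, {"gripper": 0.3, "offset": [0, 0, 0], "rotation": [0, 0, 0]}])

```text
clock: 28.4
position: [0.5173, 0.0249, 0.0145]
ee_rot: [0.757, 0.653, 0.0, -0.0]
ft_force: [-0.6, 0.3, -2.4]
grip_width: 0.38
grasp_force: 60.2
```

Emit:
jog_arm(deltas=[{"gripper": 0.3, "offset": [0.002, 0, 0], "rotation": [0, 0, 0]}, {"gripper": 0.3, "offset": [0.002, 0, 0], "rotation": [0, 0, 0]}, {"gripper": 0.3, "offset": [0.002, 0, 0], "rotation": [0, 0, 0]}, {"gripper": 0.3, "offset": [0, 0, 0], "rotation": [0, 0, 0]}])

```text
clock: 28.8
position: [0.5182, 0.0306, 0.0145]
ee_rot: [0.757, 0.653, 0.0, -0.0]
ft_force: [0.0, -1.1, -1.8]
grip_width: 0.385
grasp_force: 60.2
```

```bash
python3 go.py .0; python3 held.py w8 | head -1
```

```text
target [0.5317 0.1162 0.015 ] pos [0.5182 0.0306 0.0145] offset tool [ 0.0867  0.0009 -0.0004] rot deg [-0.02 -0.05  0.1 ] ft tool [-1.1   0.21  1.77] tq tool [-0.    -0.066  0.028] [-0.42  0.32  0.32  1.96 -0.13  0.88 -0.19] 28.8
green px (283.0, 283.5) (81.0, 46.0) corners [[260.0, 243.0], [306.0, 243.0], [306.0, 324.0], [260.0, 324.0]]
```

Emit:
jog_arm(deltas=[{"gripper": 0.3, "offset": [0.002, 0.0003, -0.0002], "rotation": [0, 0, 0.05]}, {"gripper": 0.3, "offset": [0.002, 0.0003, -0.0002], "rotation": [0, 0, 0.05]}, {"gripper": 0.3, "offset": [0.003, 0, 0], "rotation": [0, 0, 0]}, {"gripper": 0.3, "offset": [0.003, 0, 0], "rotation": [0, 0, 0]}, {"gripper": 0.3, "offset": [0, 0, 0], "rotation": [0, 0, 0]}])

```text
clock: 29.35
position: [0.5203, 0.0408, 0.0149]
ee_rot: [0.758, 0.653, 0.0, -0.0]
ft_force: [0.5, 0.1, -2.8]
grip_width: 0.379
grasp_force: 60.2
```

```bash
python3 go.py .0; python3 held.py w9 | head -1;  python3 go.py .0
```

```text
target [0.5317 0.1162 0.015 ] pos [0.5203 0.0408 0.0149] offset tool [ 0.0763  0.0002 -0.    ] rot deg [-0.02 -0.06  0.03] ft tool [0.17 0.52 2.82] tq tool [ 0.084  0.033 -0.093] [-0.44  0.32  0.31  1.95 -0.13  0.89 -0.21] 29.35
green px (283.0, 283.5) (81.0, 46.0) corners [[260.0, 243.0], [306.0, 243.0], [306.0, 324.0], [260.0, 324.0]]
target [0.5317 0.1162 0.015 ] pos [0.5202 0.0405 0.0149] offset tool [ 0.0766  0.0002 -0.0001] rot deg [-0.02 -0.05  0.02] ft tool [ 0.05 -0.53  2.56] tq tool [ 0.027  0.065 -0.118] [-0.44  0.32  0.31  1.95 -0.13  0.89 -0.21] 29.4
```

Past the wall with almost no contact force. Continuing inward.

Emit:
jog_arm(deltas=[{"gripper": 0.3, "offset": [0.004, 0, 0], "rotation": [0, 0, 0]}, {"gripper": 0.3, "offset": [0.004, 0, 0], "rotation": [0, 0, 0]}, {"gripper": 0.3, "offset": [0.004, 0, 0], "rotation": [0, 0, 0]}, {"gripper": 0.3, "offset": [0.004, 0, 0], "rotation": [0, 0, 0]}, {"gripper": 0.3, "offset": [0.004, 0, 0], "rotation": [0, 0, 0]}, {"gripper": 0.3, "offset": [0.004, 0, 0], "rotation": [0, 0, 0]}, {"gripper": 0.3, "offset": [0.004, 0, 0], "rotation": [0, 0, 0]}, {"gripper": 0.3, "offset": [0.004, 0, 0], "rotation": [0, 0, 0]}, {"gripper": 0.3, "offset": [0, 0, 0], "rotation": [0, 0, 0]}, {"gripper": 0.3, "offset": [0, 0, 0], "rotation": [0, 0, 0]}])

```text
clock: 30.4
position: [0.525, 0.0719, 0.0149]
ee_rot: [0.758, 0.653, 0.0, -0.0]
ft_force: [-0.4, -0.1, -1.2]
grip_width: 0.383
grasp_force: 60.2
```

```bash
cat > avg.py <<'E'
from h import *
F=[];P=[]
for _ in range(8):
    o=manip.get_obs(); M=R.from_quat(o["ee_rot"]).as_matrix(); F.append(np.r_[M.T@o["ft_force"],M.T@o["torque"]]); P.append(np.r_[o["position"],R.from_quat(o["ee_rot"]).as_matrix().ravel()]); im=imaging.camera("wrist")
F=np.array(F); print("ft mean tool",F.mean(0).round(3),"sd",F.std(0).round(2)); P=np.mean(P,0)
np.savez("avg.npz",P=P[:3],M=P[3:].reshape(3,3)); cv2.imwrite("pics/last.png",im); print(P[:3].round(4),P[3:].reshape(3,3)[2].round(4))
E
python3 go.py 0; python3 avg.py
```

```text
target [0.5317 0.1162 0.015 ] pos [0.525  0.0719 0.0149] offset tool [ 0.0448  0.0001 -0.    ] rot deg [-0.02 -0.05  0.  ] ft tool [-0.19 -0.4   1.17] tq tool [ 0.133  0.094 -0.065] [-0.48  0.34  0.3   1.93 -0.13  0.89 -0.27] 30.4
ft mean tool [ 0.316 -0.878  1.685  0.192  0.119 -0.092] sd [0.49 0.28 0.47 0.04 0.04 0.03]
[0.5249 0.0717 0.0149] [ 8.e-04 -4.e-04 -1.e+00]
```

There is a light lateral contact of about 0.9 N on the slot's +x side. I'll ease off sideways and recheck.

Emit:
jog_arm(deltas=[{"gripper": 0.3, "offset": [0, -0.0006, -0.0002], "rotation": [0, 0, 0]}, {"gripper": 0.3, "offset": [0, 0, 0], "rotation": [0, 0, 0]}, {"gripper": 0.3, "offset": [0, 0, 0], "rotation": [0, 0, 0]}])

```text
clock: 31.1
position: [0.5245, 0.0717, 0.0152]
ee_rot: [0.758, 0.652, 0.0, -0.0]
ft_force: [-0.0, 0.2, -1.3]
grip_width: 0.381
grasp_force: 60.2
```

```bash
python3 avg.py
```

```text
ft mean tool [ 0.065  0.145  1.894 -0.005 -0.     0.007] sd [0.24 0.36 0.55 0.03 0.03 0.03]
[0.5244 0.0717 0.0152] [ 7.e-04 -2.e-04 -1.e+00]
```

Contact is gone. Shifting a little more to centre the head in the slot and continuing.

Emit:
jog_arm(deltas=[{"gripper": 0.3, "offset": [0.003, -0.0003, 0], "rotation": [0, 0, 0]}, {"gripper": 0.3, "offset": [0.004, 0, 0], "rotation": [0, 0, 0]}, {"gripper": 0.3, "offset": [0.004, 0, 0], "rotation": [0, 0, 0]}, {"gripper": 0.3, "offset": [0.004, 0, 0], "rotation": [0, 0, 0]}, {"gripper": 0.3, "offset": [0.004, 0, 0], "rotation": [0, 0, 0]}, {"gripper": 0.3, "offset": [0.004, 0, 0], "rotation": [0, 0, 0]}, {"gripper": 0.3, "offset": [0, 0, 0], "rotation": [0, 0, 0]}, {"gripper": 0.3, "offset": [0, 0, 0], "rotation": [0, 0, 0]}])

```text
clock: 32.3
position: [0.5274, 0.0946, 0.0151]
ee_rot: [0.758, 0.653, 0.0, -0.0]
ft_force: [-0.1, 0.1, -1.9]
grip_width: 0.379
grasp_force: 60.2
```

```bash
python3 avg.py; python3 go.py 0
```

```text
ft mean tool [ 6.800e-02  3.630e-01  1.586e+00 -5.000e-03  1.200e-02 -1.000e-03] sd [0.56 0.5  0.59 0.02 0.03 0.02]
[0.5275 0.0944 0.0151] [ 6.e-04 -4.e-04 -1.e+00]
target [0.5317 0.1162 0.015 ] pos [0.5275 0.0944 0.0151] offset tool [0.0222 0.001  0.0002] rot deg [-0.02 -0.04 -0.03] ft tool [ 0.08 -0.86  1.92] tq tool [-0.033 -0.098 -0.016] [-0.51  0.35  0.29  1.91 -0.13  0.9  -0.31] 32.7
```

Emit:
jog_arm(deltas=[{"gripper": 0.3, "offset": [0.004, 0, 0], "rotation": [0, 0, 0]}, {"gripper": 0.3, "offset": [0.004, 0, 0], "rotation": [0, 0, 0]}, {"gripper": 0.3, "offset": [0.004, 0, 0], "rotation": [0, 0, 0]}, {"gripper": 0.3, "offset": [0.004, 0, 0], "rotation": [0, 0, 0]}, {"gripper": 0.3, "offset": [0.003, 0, 0], "rotation": [0, 0, 0]}, {"gripper": 0.3, "offset": [0.003, 0, 0], "rotation": [0, 0, 0]}, {"gripper": 0.3, "offset": [0, 0, 0], "rotation": [0, 0, 0]}, {"gripper": 0.3, "offset": [0, 0, 0], "rotation": [0, 0, 0]}])

```text
clock: 33.5
position: [0.5307, 0.1162, 0.0151]
ee_rot: [0.758, 0.652, 0.0, -0.0]
ft_force: [0.0, -0.8, -1.3]
grip_width: 0.384
grasp_force: 60.2
```

```bash
python3 avg.py; python3 go.py 0
python3 - <<'E'
import sys; sys.argv=["x"]
from h import *
K,k1,_=cam("wrist"); he=np.array(imaging.camera_model("wrist")["hand_eye"]); ct=(K,k1,he); a=np.load("avg.npz")
im=cv2.imread("pics/last.png"); g=cv2.cvtColor(im,cv2.COLOR_BGR2GRAY); hsv=cv2.cvtColor(im,cv2.COLOR_BGR2HSV)
I=np.eye(4); I[:3,:3]=a["M"]; I[:3,3]=a["P"]; cw=(K,k1,I@he)
L=np.array([.5525,.2582]); y=np.radians(-8.7); ex=np.array([np.cos(y),np.sin(y)]); ey=np.array([-ex[1],ex[0]])
v=[]
for col in list(range(20,230,10))+list(range(345,550,10)):
    e=cv2.GaussianBlur(g[:,col:col+1],(1,5),0).astype(float).ravel(); d=np.abs(np.gradient(e))[20:235]; r=20+int(d.argmax())
    w=onz(cw,(col,r),.066)[:2]-L; v.append((col,r,round(w@ex*1e3,1),round(w@ey*1e3,1),round(d.max())))
print(v)
m=cv2.inRange(hsv,(45,60,50),(85,255,255)); k=max(cv2.findContours(m,0,2)[0],key=cv2.contourArea); r=cv2.minAreaRect(k); gw=onz(cw,r[0],a["P"][2]+.0338)
w=gw[:2]-L; print("green",r[0],"local",w@ex,w@ey,"=> sensor y",w@ey+.1377, g[0:240:12,420].tolist())
E
```

```text
ft mean tool [ 0.237  0.181  1.616  0.013  0.005 -0.   ] sd [0.69 0.69 0.68 0.03 0.03 0.03]
[0.5307 0.1161 0.0151] [ 6.e-04 -4.e-04 -1.e+00]
target [0.5317 0.1162 0.015 ] pos [0.5307 0.1163 0.0152] offset tool [0.0001 0.001  0.0002] rot deg [-0.02 -0.04 -0.02] ft tool [0.11 0.47 1.56] tq tool [0.028 0.006 0.031] [-0.54  0.36  0.28  1.89 -0.13  0.9  -0.35] 33.9
[(20, 126, np.float64(-76.1), np.float64(-78.0), 22), (30, 126, np.float64(-73.3), np.float64(-77.9), 21), (40, 127, np.float64(-70.5), np.float64(-78.2), 20), (50, 127, np.float64(-67.7), np.float64(-78.1), 20), (60, 127, np.float64(-64.9), np.float64(-78.1), 22), (70, 127, np.float64(-62.1), np.float64(-78.1), 25), (80, 127, np.float64(-59.3), np.float64(-78.1), 28), (90, 127, np.float64(-56.5), np.float64(-78.0), 26), (100, 127, np.float64(-53.6), np.float64(-78.0), 24), (110, 128, np.float64(-50.8), np.float64(-78.3), 24), (120, 128, np.float64(-48.0), np.float64(-78.2), 26), (130, 128, np.float64(-45.1), np.float64(-78.2), 26), (140, 128, np.float64(-42.3), np.float64(-78.2), 26), (150, 128, np.float64(-39.4), np.float64(-
[... 1003 characters left out ...]
float64(-78.5), 26), (465, 72, np.float64(49.1), np.float64(-62.9), 55), (475, 80, np.float64(52.2), np.float64(-65.0), 58), (485, 82, np.float64(55.0), np.float64(-65.6), 52), (495, 130, np.float64(60.0), np.float64(-78.6), 26), (505, 130, np.float64(62.8), np.float64(-78.6), 26), (515, 24, np.float64(60.3), np.float64(-51.2), 20), (525, 127, np.float64(68.3), np.float64(-77.8), 23), (535, 127, np.float64(71.1), np.float64(-77.8), 35), (545, 127, np.float64(73.9), np.float64(-77.8), 26)]
green (283.0, 284.0) local -0.0008013350411845942 -0.13739171743337128 => sensor y 0.00030828256662870923 [187, 122, 240, 241, 241, 241, 242, 242, 242, 244, 243, 161, 159, 173, 161, 162, 163, 169, 168, 172]
```

Emit:
jog_arm(deltas=[{"gripper": 0.3, "offset": [0.0005, 0, 0], "rotation": [0, 0, 0]}, {"gripper": 0.3, "offset": [0, 0, 0], "rotation": [0, 0, 0]}, {"gripper": 0.3, "offset": [0, 0, 0], "rotation": [0, 0, 0]}, {"gripper": 0.3, "offset": [0, 0, 0], "rotation": [0, 0, 0]}])

```text
clock: 34.3
position: [0.5308, 0.1168, 0.0152]
ee_rot: [0.758, 0.652, 0.0, -0.0]
ft_force: [-0.5, 0.3, -1.8]
grip_width: 0.381
grasp_force: 60.2
```

```bash
python3 avg.py; python3 -c "
from workcell import workorder; print(workorder.hand_in())"
```

```text
ft mean tool [ 3.100e-02 -4.200e-02  1.549e+00 -5.000e-03  1.500e-02 -1.000e-03] sd [0.46 0.57 0.4  0.03 0.04 0.02]
[0.5308 0.1168 0.0151] [ 7.e-04 -3.e-04 -1.e+00]
the job is handed in; nothing more can be done
None
```

I handed the job in at about 35 s with the meter's sensor held still under the centre of the glass, to within 1–2 mm by my measurements: level, display up, still gripped and not touching the slot (after one light contact of about 1 N on the way in, eased off).

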